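# Line up the findings tins by height on the tin ledge

## Task

Line up the four steel findings tins on the wooden tin ledge in order of height: the tallest on the cork pad next to the upright end stop, then each lower one in turn, with the lowest at the far end. Stand one tin upright in the middle of each cork pad, lid up, and let go of them all.

Things in the scene. Friction and masses are not known exactly. Their poses are not given: they have to be found in the camera images.
- tin_a: Tallest closed round steel tin: 70 mm high, 44 mm across. Origin at the centre of its underside, z up. Starts upright and loose on the soldering board (board top at z = 0.018). Straight smooth sides with a lid of the same diameter; grip it across the diameter from above
- tin_b: Second tallest closed round steel tin: 57 mm high, 52 mm across. Origin at the centre of its underside, z up. Starts upright and loose on the soldering board (board top at z = 0.018). Straight smooth sides with a lid of the same diameter; grip it across the diameter from above
- tin_c: Third tallest closed round steel tin: 45 mm high, 40 mm across. Origin at the centre of its underside, z up. Starts upright and loose on the soldering board (board top at z = 0.018). Straight smooth sides with a lid of the same diameter; grip it across the diameter from above
- tin_d: Lowest closed round steel tin: 33 mm high, 48 mm across. Origin at the centre of its underside, z up. Starts upright and loose on the soldering board (board top at z = 0.018). Straight smooth sides with a lid of the same diameter; grip it across the diameter from above
- pad_0: One end pad of the four like cork pads (round, 54 mm across, 3 mm thick) in a straight row on the tin ledge, 66 mm from centre to centre, in the row order pad_0, pad_1, pad_2, pad_3. Fixed. Origin at the centre of its underside, 45 mm above the worktop, so a tin stands at z = 0.048; its x axis runs across the ledge, its y axis along the row from pad_0 to pad_3
- pad_1: Inner pad next to pad_0 of the four like cork pads (round, 54 mm across, 3 mm thick) in a straight row on the tin ledge, 66 mm from centre to centre, in the row order pad_0, pad_1, pad_2, pad_3. Fixed. Origin at the centre of its underside, 45 mm above the worktop, so a tin stands at z = 0.048; its x axis runs across the ledge, its y axis along the row from pad_0 to pad_3
- pad_2: Inner pad next to pad_3 of the four like cork pads (round, 54 mm across, 3 mm thick) in a straight row on the tin ledge, 66 mm from centre to centre, in the row order pad_0, pad_1, pad_2, pad_3. Fixed. Origin at the centre of its underside, 45 mm above the worktop, so a tin stands at z = 0.048; its x axis runs across the ledge, its y axis along the row from pad_0 to pad_3
- pad_3: The other end pad of the four like cork pads (round, 54 mm across, 3 mm thick) in a straight row on the tin ledge, 66 mm from centre to centre, in the row order pad_0, pad_1, pad_2, pad_3. Fixed. Origin at the centre of its underside, 45 mm above the worktop, so a tin stands at z = 0.048; its x axis runs across the ledge, its y axis along the row from pad_0 to pad_3
- end_stop: Upright pale wooden block with a brass plate, the stop at one end of the tin ledge (whichever end it is on varies; the other end has only a low round strip, 6 mm high). 70 mm across the ledge, 14 mm thick, 40 mm high, fixed on the plank. Origin at the centre of its underside, 45 mm from the centre of the nearest pad, which is pad_0 or pad_3
- tin_ledge: The fixed dark wooden plank, 84 mm wide, 310 mm long, its top 45 mm above the worktop, on two feet, that carries the four pads and the end stop. Origin under its middle at worktop height; y axis along the row, x axis across. It is open on both sides across its width (x), with room for fingers there, but there is little room between neighbouring tins in the row

How it is judged (in metres and radians):
At the end, for the whole second after the job is handed in: Counted from the end stop, the 70, 57, 45 and 33 mm tins stand on the first, second, third and fourth cork pad, each within 12 mm of its pad's centre, upright within 7 degrees, underside at pad height within about 4 mm, at rest and released (((horizontal distance between end_stop and pad_0 below 0.1 m and horizontal distance between tin_a and pad_0 below 0.012 m and horizontal distance between tin_b and pad_1 below 0.012 m and horizontal distance between tin_c and pad_2 below 0.012 m and horizontal distance between tin_d and pad_3 below 0.012 m) or (horizontal distance between end_stop and pad_3 below 0.1 m and horizontal distance between tin_a and pad_3 below 0.012 m and horizontal distance between tin_b and pad_2 below 0.012 m and horizontal distance between tin_c and pad_1 below 0.012 m and horizontal distance between tin_d and pad_0 below 0.012 m)) and height (world z) of tin_a between 0.044 and 0.053 m and angle between each of tin_a, tin_b, tin_c, tin_d's own z axis and vertical below 0.12 rad and linear speed of each of tin_a, tin_b, tin_c, tin_d below 0.02 m/s and angular speed of each of tin_a, tin_b, tin_c, tin_d below 0.2 rad/s and height (world z) of tin_b between 0.044 and 0.053 m and height (world z) of tin_c between 0.044 and 0.053 m and height (world z) of tin_d between 0.044 and 0.053 m); the robot touches nothing.
It also fails if it takes over 109 s, if anything falls off the work surface, if the arm or the gripper's body presses on something with over 40 N, if the wrist force passes 120 N, or if a joint passes its speed limit or range.

## Robot

A 6-joint arm with a two-finger parallel gripper is mounted at the origin on a cart in front of the work surface, level with it; the furniture and walls round the work are solid. World frame = base frame: x ahead of the robot, y to its left, z up, the work surface at z = 0. Lengths are in m, angles in degrees, forces in N, time in s.
With the tool pointing down it reaches from about 0.425 to 0.95 m from the base axis. Payload 3.5 kg.
Tool frame: the origin (TCP) lies midway between the tips of the shut fingers; the grasp point (between the pads) lies 19 mm behind it (robot.grasp_offset is the distance from the TCP to the grasp point, in m); z points along the fingers, x is the direction in which the jaws open and shut, and the axes are right-handed (so a half turn about z gives the same grasp; the last joint's range is limited). The gripper opens to 85 mm and grips with 20 to 120 N. Pads are 22 mm wide; open, the fingers measure 114 mm over their backs; the gripper's body (76 mm by 85 mm) begins 54 mm behind the grasp point. The pads swing forward as they close: fully open they stand 13 mm farther back than shut.
Start: joints at [63.827, 16.404, 90.338, -0, 73.258, -8.594], TCP at [0.204, 0.643, 0.209] pointing down, gripper open.
Joint ranges: [-158.93, 158.93], [-51.34, 127.21], [12.03, 142.37], [-87.48, 267.48], [13.55, 161.25], [-162.69, 162.69]. Speed limits (degrees/s): [159.86, 159.86, 180, 180, 180, 180].

## Interface

Orientations are given as [roll, pitch, yaw] about the fixed x, y, z axes, in that order (R = Rz(yaw) Ry(pitch) Rx(roll)).
In Python, from bench import robot gives the robot as it stands.
- The arm moves only by the tool apply_moves, never from a script. Its argument "steps" is a list of rows, each an object with "delta_rot": the turn, a rotation vector about the tool's x, y, z in degrees, a list of three; "dp": the shift along the tool's x, y, z in mm, a list of three; "claw": the closure, from 0 (fully open) to 1 (shut). In form: [{"delta_rot": [wx, wy, wz], "dp": [dx, dy, dz], "claw": claw}, ...]. A call has 1 to 12 rows; each row is the pose to reach, as a shift and turn from the pose commanded when the call began, along the tool's axes at that moment; what a row does not reach only later rows make up. A row lasts 1/12 s, in which the tool goes at most 41.7 mm and 7.16 degrees, less where a joint would pass 70% of its speed; a pose out of reach is approached as far as the arm can. A call with a gripper value outside its range is refused whole. The fingers move at their own pace and stop on an object; the grip force is fixed at half the most. Time passes only in rows, so rows that repeat a pose let the fingers close. It gives the time, the measured TCP pose, the force and the opening at its end, in the units of the state.
- robot.sense(): the state, without advancing time (a new reading comes with each control period).
- robot.get_image(name): name is "scene" or "top" or "wrist"; returns the picture (400x640x3 uint8, red, green, blue); there is no depth.
- robot.camera_model(name): a dict with "K" (3x3 intrinsics, pixels), "cam_to_world" (4x4, takes a point from camera to world coordinates). Camera axes: x right, y up, looking along -z (the intrinsics and any distortion apply to the point x, -y, -z); pixel columns grow to the right and rows downward; lengths in m; the calibration is good to about 2 mm. A picture is of the moment at which its call begins: read the wrist's pose just before it. camera_model takes no time and is no camera call; for the wrist camera it gives the pose at the moment of the call.
- robot.job_done(): hands the job in, once; it reports no verdict.
Trained networks look in the newest picture that a camera, given by its name, has taken for a name from the list of things; names that differ only in an ending like _2 or _b are one class to them, and where a whole thing is asked for, a point or a joint stands for the part that bears it (a point fixed in the world has none). Each returns a list of dicts, best first, with "score" (0 to 1); they miss things now and then, are a little off and sometimes report something else, mostly with a low value. They report only what shows in the picture. A call takes as long as a camera call.
- robot.outline_of(camera, name): "mask" (400x640 bool, what is visible of it) and "location" ([column, row] in pixels, amid what is visible of it).
The state is a dict: "t": time; "q": joint angles; "joint_vel": joint speeds; "tau": joint torques, N m; "tool_pos": TCP position; "orientation": TCP orientation; "contact_force": force on the tool from outside, world axes, zero at the start; "torque": the same for the moment, N m; "grip_width": finger opening in m.
Only numpy, scipy, OpenCV 4.12 (cv2) and the standard library are available. Lean on these libraries where they do the work, as an engineer would, in place of code of your own. Each camera call takes 0.05 s, during which the arm holds its last target. There are 200 camera calls.

## Working session

There is one attempt and no reset: what is moved stays moved. The work goes in short steps, Python scripts to look and compute and a tool call to move; the robot and the scene stay as the last step left them, time stands still between calls to the robot, and variables do not carry over. Pictures are saved under pics/ and viewed, about 12 in all and at most 16, crops included, and the job is handed in when it is done.

Besides the shell and the picture viewer there is one more tool, called after ">>>" as name([rows], argument=value, ...), one row to a line, values as JSON. apply_moves: Moves the arm, as the interface text tells. Its arguments: {"type":"object","properties":{"steps":{"type":"array","items":{"type":"object","properties":{"delta_rot":{"type":"array","items":{"type":"number"}},"dp":{"type":"array","items":{"type":"number"}},"claw":{"type":"number"}}}}},"required":["steps"]}

```bash
mkdir -p pics
cat > h.py <<'E'
import numpy as np, cv2
from bench import robot
def save(cam,f):
    im=robot.get_image(cam); cv2.imwrite('pics/'+f,im[:,:,::-1]); return im
def ray(cam,uv,z):
    m=robot.camera_model(cam); K=np.array(m['K']);T=np.array(m['cam_to_world'])
    d=m.get('dist',None)
    p=np.linalg.inv(K)@[uv[0],uv[1],1]; d=T[:3,:3]@[p[0],-p[1],-p[2]]; o=T[:3,3]
    return o+d*(z-o[2])/d[2]
E
python3 - <<'E'
from h import *
for c in('scene','top'):
    save(c,c+'0.png'); m=robot.camera_model(c); print(c,{k:np.round(v,3).tolist() if not isinstance(v,str) else v for k,v in m.items()})
    for n in('tin_a','tin_b','tin_c','tin_d','pad_0','end_stop','tin_ledge'):
        print(n,[(round(float(d['score']),2),np.round(d['location']).tolist(),int(d['mask'].sum())) for d in robot.outline_of(c,n)][:5])
print(robot.sense())
E
```

```text
scene {'K': [[446.163, 0.0, 318.835], [0.0, 446.163, 199.045], [0.0, 0.0, 1.0]], 'cam_to_world': [[0.653, 0.531, -0.54, -0.108], [-0.758, 0.448, -0.474, -0.724], [-0.01, 0.719, 0.695, 0.947], [0.0, 0.0, 0.0, 1.0]]}
tin_a [(0.95, [409.0, 269.0], 544), (0.87, [332.0, 222.0], 388), (0.84, [383.0, 250.0], 287), (0.55, [348.0, 247.0], 304)]
tin_b [(0.95, [409.0, 269.0], 544), (0.87, [332.0, 222.0], 388), (0.84, [383.0, 250.0], 287), (0.55, [348.0, 247.0], 304)]
tin_c [(0.95, [409.0, 269.0], 544), (0.87, [332.0, 222.0], 388), (0.84, [383.0, 250.0], 287), (0.55, [348.0, 247.0], 304)]
tin_d [(0.95, [409.0, 269.0], 544), (0.87, [332.0, 222.0], 388), (0.84, [383.0, 250.0], 287), (0.55, [348.0, 247.0], 304)]
pad_0 [(0.63, [297.0, 174.0], 150), (0.55, [313.0, 184.0], 178), (0.41, [282.0, 167.0], 131)]
end_stop [(0.69, [254.0, 148.0], 191), (0.66, [384.0, 248.0], 295)]
tin_ledge [(0.75, [315.0, 184.0], 140), (0.56, [286.0, 178.0], 1207)]
top {'K': [[497.561, 0.0, 316.478], [0.0, 497.561, 200.135], [0.0, 0.0, 1.0]], 'cam_to_world': [[0.028, 0.983, -0.182, 0.39], [-1.0, 0.026, -0.01, -0.104], [-0.0
[... 670 characters left out ...]
op [(0.72, [207.0, 194.0], 217)]
tin_ledge []
{'t': 0.8, 'q': array([ 6.38278524e+01,  1.64020289e+01,  9.03356629e+01, -3.59777087e-04,
        7.32576414e+01, -8.59504899e+00]), 'joint_vel': array([ 0.02191728, -0.05334376,  0.08988668,  0.09457275, -0.05952252,
        0.05811155]), 'tau': array([-2.96280577e-04, -4.05917287e+01, -2.92921937e+01, -1.22987758e-04,
        3.39997932e-04,  4.37822109e-06]), 'tool_pos': array([0.20382819, 0.64350076, 0.20856982]), 'orientation': array([ 1.79998962e+02, -4.56282688e-03,  7.24230051e+01]), 'contact_force': array([-0.08499387, -0.49214588, -0.15284545]), 'torque': array([-0.00799718, -0.02774985,  0.03394295]), 'grip_width': 0.0856208503736989}
```

Run:
```python
import cv2,numpy as np
a=cv2.imread('pics/top0.png')[140:290,170:490]; a=cv2.resize(a,None,fx=2.5,fy=2.5,interpolation=cv2.INTER_CUBIC)
cv2.imwrite('pics/v1.png',a)
a=cv2.imread('pics/scene0.png')[110:330,210:530]; cv2.imwrite('pics/v2.png',cv2.resize(a,None,fx=2.5,fy=2.5,interpolation=cv2.INTER_CUBIC))
```

```text
(no output)
```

View pics/v1.png

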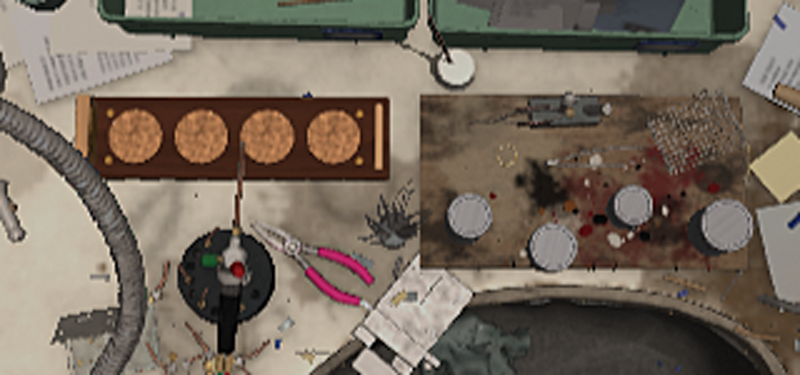

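View pics/v2.png

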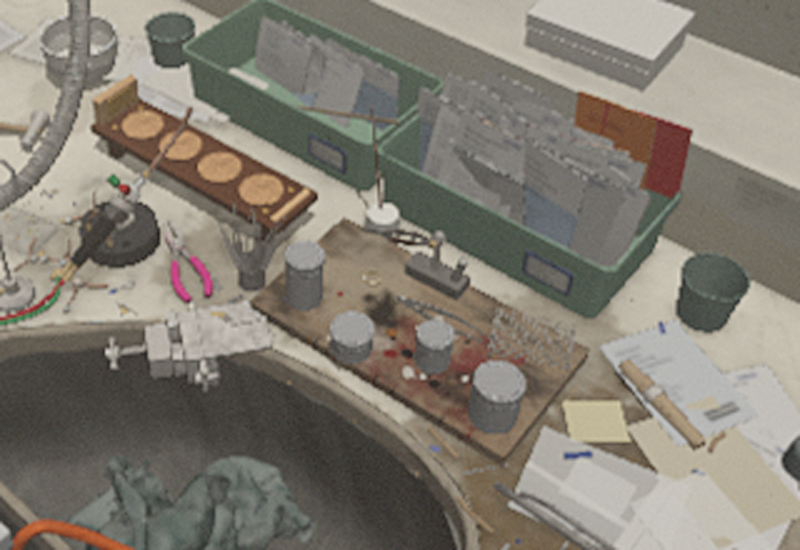

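```bash
cat >> h.py <<'E'
def rayod(cam,uv):
    a=ray(cam,uv,0.); o=np.array(robot.camera_model(cam)['cam_to_world'])[:3,3]; d=a-o; return o,d/np.linalg.norm(d)
def tri(u1,u2):
    o1,d1=rayod('top',u1);o2,d2=rayod('scene',u2)
    A=np.c_[d1,-d2]; s=np.linalg.lstsq(A,o2-o1,rcond=None)[0]; p,q=o1+s[0]*d1,o2+s[1]*d2
    return np.round((p+q)/2,3),round(float(np.linalg.norm(p-q)),4)
E
python3 - <<'E'
from h import *
V1=lambda x,y:(170+x/2.5,140+y/2.5); V2=lambda x,y:(210+x/2.5,110+y/2.5)
for n,p,h in(('A',(469,215),.088),('D',(552,246),.051),('C',(633,206),.063),('B',(727,225),.075)): print(n,ray('top',V1(*p),h).round(4))
for n,p in(('p',(135,136)),('p',(201,136)),('p',(267,136)),('p',(333,136))): print(n,ray('top',V1(*p),.048).round(4))
print('A',tri(V1(469,215),V2(305,257)));print('D',tri(V1(552,246),V2(352,331)));print('C',tri(V1(633,206),V2(434,334)));print('B',tri(V1(727,225),V2(499,385)))
print('irontip',tri(V1(241,140),V2(190,110)),'irontop mid',tri(V1(236,232),V2(138,190)),'base',ray('top',V1(225,275),.01))
print('needle tip',tri(V1(430,20),V2(373,110)))
print('cactus',ray('top',V1(395,215),.03),'bin edge',ray('top',V1(420,25),.08),ray('top',V1(420,40),.0))
print('vise',ray('top',V1(570,105),.03))
E
```

```text
A [ 0.5475 -0.1914  0.088 ]
D [ 0.5241 -0.2756  0.051 ]
C [ 0.5639 -0.3527  0.063 ]
B [ 0.5462 -0.4402  0.075 ]
p [0.6233 0.1397 0.048 ]
p [0.625  0.0738 0.048 ]
p [0.6268 0.008  0.048 ]
p [ 0.6285 -0.0579  0.048 ]
A (array([ 0.549, -0.193,  0.078]), 0.0017)
D (array([ 0.526, -0.278,  0.04 ]), 0.0014)
C (array([ 0.565, -0.354,  0.058]), 0.001)
B (array([ 0.548, -0.443,  0.064]), 0.0005)
irontip (array([0.604, 0.024, 0.137]), 0.0025) irontop mid (array([0.525, 0.036, 0.06 ]), 0.0089) base [0.49038929 0.04777751 0.01      ]
needle tip (array([ 0.721, -0.149,  0.154]), 0.0038)
cactus [ 0.55325222 -0.12178269  0.03      ] bin edge [ 0.73615963 -0.14130598  0.08      ] [ 0.7432059  -0.14417034  0.        ]
vise [ 0.67055113 -0.29683189  0.03      ]
```

View pics/scene0.png

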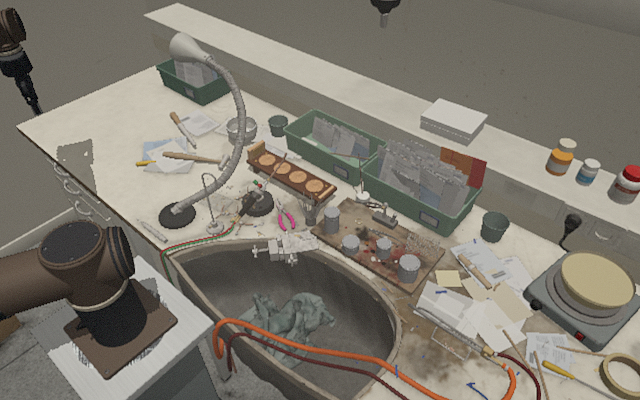

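View pics/top0.png

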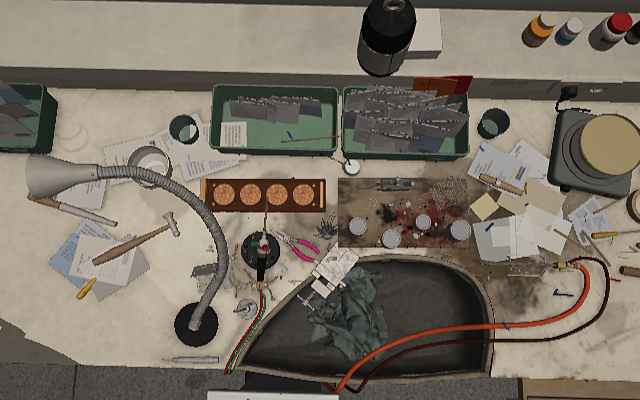

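Run:
```python
from h import *
print('base',ray('top',(196,325),.01))
for a,b in(((222,265),(240,135)),((226,245),(243,110)),((215,222),(237,88)),((170,183),(222,68)),((100,170),(200,47)),((50,175),(185,48))): print(a,tri(a,b))
# epipolar search: for scene pts, best matching along lamp in top
top=[(196,325),(212,292),(222,265),(226,245),(222,232),(212,216),(195,197),(170,180),(140,171),(100,170),(60,172),(35,178)]
import numpy as np
P=[]
for i in range(len(top)-1):
    for t in np.linspace(0,1,10): P.append(np.array(top[i])*(1-t)+np.array(top[i+1])*t)
for s in((185,208),(210,185),(230,165),(240,135),(243,110),(237,85),(225,68),(205,57),(185,48)):
    r=[(tri(p,s)[1],tuple(p.round())) +(tri(p,s)[0],) for p in P]; r.sort(key=lambda x:x[0]); print(s,r[0],r[1][2])
```

```text
base [0.30251475 0.19601699 0.01      ]
(222, 265) (array([0.457, 0.076, 0.262]), 0.0501)
(226, 245) (array([0.484, 0.064, 0.329]), 0.0289)
(215, 222) (array([0.51 , 0.088, 0.371]), 0.0015)
(170, 183) (array([0.567, 0.185, 0.372]), 0.0324)
(100, 170) (array([0.588, 0.308, 0.385]), 0.0237)
(50, 175) (array([0.593, 0.413, 0.348]), 0.0034)
(185, 208) (0.0009, (np.float64(201.0), np.float64(314.0)), array([0.329, 0.182, 0.022])) [0.325 0.182 0.026]
(210, 185) (0.0019, (np.float64(215.0), np.float64(283.0)), array([0.404, 0.14 , 0.087])) [0.399 0.139 0.09 ]
(230, 165) (0.0007, (np.float64(224.0), np.float64(256.0)), array([0.464, 0.114, 0.137])) [ 0.752  0.532 -0.269]Traceback (most recent call last):
  File "<stdin>", line 11, in <module>
  File "h.py", line 13, in tri
    o1,d1=rayod('top',u1);o2,d2=rayod('scene',u2)
                                ~~~~~^^^^^^^^^^^^
  File "h.py", line 11, in rayod
    a=ray(cam,uv,0.); o=np.array(robot.camera_model(cam)['cam_to_world'])[:3,3]; d=a-o; return o,d/np.linalg.norm(d)
  File "h.py", line 6, in ray
    m=robot.camera_model(cam); K=np.array(m['K']);T=np.array(m['cam_to_world'])
ValueError: time passes only in moves, steps and waits
```

```bash
cat > cams.py <<'E'
import numpy as np
E
python3 - <<'E'
import re
s=open('h.py').read()
s=s.replace("def save","import os,pickle\ndef cm(c):\n    f=c+'.pkl'\n    if c!='wrist' and os.path.exists(f): return pickle.load(open(f,'rb'))\n    m=robot.camera_model(c); pickle.dump(m,open(f,'wb')); return m\ndef save").replace("m=robot.camera_model(cam);","m=cm(cam);").replace("np.array(robot.camera_model(cam)","np.array(cm(cam)")
open('h.py','w').write(s)
E
python3 - <<'E'
from h import *
top=[(196,325),(212,292),(222,265),(226,245),(222,232),(212,216),(195,197),(170,180),(140,171),(100,170),(60,172),(35,178)]
P=[]
for i in range(len(top)-1):
    for t in np.linspace(0,1,10): P.append(np.array(top[i])*(1-t)+np.array(top[i+1])*t)
for s in((210,185),(230,165),(240,135),(243,110),(237,85),(225,68),(205,57),(185,48)):
    r=[(tri(p,s)[1],p.round().tolist(),tri(p,s)[0].tolist()) for p in P]; r=[x for x in r if x[2][2]>0];r.sort(key=lambda x:x[0]); print(s,r[:2])
E
```

```text
(210, 185) [(0.0019, [215.0, 283.0], [0.404, 0.14, 0.087]), (0.005, [214.0, 286.0], [0.399, 0.139, 0.09])]
(230, 165) [(0.0007, [224.0, 256.0], [0.464, 0.114, 0.137]), (0.0037, [224.0, 254.0], [0.468, 0.115, 0.134])]
(240, 135) [(0.0003, [222.0, 232.0], [0.509, 0.104, 0.22]), (0.0003, [222.0, 232.0], [0.509, 0.104, 0.22])]
(243, 110) [(0.0002, [199.0, 201.0], [0.568, 0.15, 0.253]), (0.0003, [189.0, 193.0], [0.588, 0.176, 0.232])]
(237, 85) [(0.0, [214.0, 220.0], [0.513, 0.088, 0.378]), (0.0002, [167.0, 179.0], [0.604, 0.207, 0.295])]
(225, 68) [(0.0, [226.0, 247.0], [0.457, 0.049, 0.46]), (0.0013, [136.0, 171.0], [0.611, 0.259, 0.328])]
(205, 57) [(0.0021, [91.0, 170.0], [0.607, 0.341, 0.337]), (0.0022, [219.0, 274.0], [0.412, 0.05, 0.504])]
(185, 48) [(0.0015, [46.0, 175.0], [0.595, 0.421, 0.346]), (0.0017, [207.0, 303.0], [0.371, 0.057, 0.537])]
```

```bash
cat >> h.py <<'E'
from scipy.spatial.transform import Rotation as Ro, Slerp
import json
def rpy(a): return Ro.from_euler('xyz',a,degrees=True)
def rows(wps,claw,v=36,w=6.5,hold=0,slow=None):
    """wps: list of (xyz m, rpy deg). prints rows from measured pose"""
    s=robot.sense(); p0=np.array(s['tool_pos']); R0=rpy(s['orientation']); p,R=p0,R0; out=[]
    for q,a in wps:
        q=np.array(q,float); S=rpy(a); n=max(1,int(np.ceil(max(np.linalg.norm(q-p)*1000/v,np.degrees((R.inv()*S).magnitude())/w))))
        sl=Slerp([0,1],Ro.concatenate([R,S]))
        for i in range(1,n+1):
            t=i/n; out.append((R0.inv().apply(p+(q-p)*t-p0)*1000,(R0.inv()*sl(t)).as_rotvec(degrees=True)))
        p,R=q,S
    out+=[out[-1]]*hold
    print(len(out),'rows')
    for k in range(0,len(out),1): d,r=out[k]; print(json.dumps({"dp":[round(float(x)) for x in d],"delta_rot":[round(float(x),1) for x in r],"claw":claw}),end=',\n')
E
python3 - <<'E'
from h import *
az=np.radians
wp=[([.136,.429,.27],[180,0,72])]+[([.45*np.cos(az(a)),.45*np.sin(az(a)),.27],[180,0,a]) for a in (67,62,57,52,47,42)]
rows(wp,0)
E
```

```text
19 rows
{"dp": [-32, 0, -9], "delta_rot": [0.0, -0.0, 0.1], "claw": 0},
{"dp": [-64, 0, -18], "delta_rot": [0.0, -0.0, 0.1], "claw": 0},
{"dp": [-96, 0, -26], "delta_rot": [0.0, -0.0, 0.2], "claw": 0},
{"dp": [-129, 0, -35], "delta_rot": [0.0, -0.0, 0.2], "claw": 0},
{"dp": [-161, 0, -44], "delta_rot": [0.0, -0.0, 0.3], "claw": 0},
{"dp": [-193, 0, -53], "delta_rot": [0.0, -0.0, 0.4], "claw": 0},
{"dp": [-225, 0, -61], "delta_rot": [0.0, -0.0, 0.4], "claw": 0},
{"dp": [-226, 21, -61], "delta_rot": [0.0, -0.0, 2.9], "claw": 0},
{"dp": [-227, 43, -61], "delta_rot": [0.0, -0.0, 5.4], "claw": 0},
{"dp": [-230, 62, -61], "delta_rot": [0.0, -0.0, 7.9], "claw": 0},
{"dp": [-232, 81, -61], "delta_rot": [0.0, -0.0, 10.4], "claw": 0},
{"dp": [-237, 101, -61], "delta_rot": [0.0, -0.0, 12.9], "claw": 0},
{"dp": [-241, 120, -61], "delta_rot": [0.0, -0.0, 15.4], "claw": 0},
{"dp": [-247, 138, -61], "delta_rot": [0.0, -0.0, 17.9], "claw": 0},
{"dp": [-253, 157, -61], "delta_rot": [0.0, -0.0, 20.4], "claw": 0},
{"dp": [-261, 175, -61], "delta_rot": [0.0, -0.0, 22.9], "claw": 0},
{"dp": [-269, 193, -61], "delta_rot": [0.0, -0.0, 25.4], "claw": 0},
{"dp": [-278, 211, -61], "delta_rot": [-0.0, -0.0, 27.9], "claw": 0},
{"dp": [-287, 228, -61], "delta_rot": [-0.0, -0.0, 30.4], "claw": 0},
```

>>> apply_moves([
  {"dp": [-38,0,-10],"claw": 0},
  {"dp": [-76,0,-20],"claw": 0},
  {"dp": [-114,0,-30],"claw": 0},
  {"dp": [-152,0,-40],"claw": 0},
  {"dp": [-190,0,-50],"claw": 0},
  {"dp": [-220,0,-60],"claw": 0},
  {"dp": [-222,37,-61],"delta_rot": [0,0,5],"claw": 0},
  {"dp": [-230,75,-61],"delta_rot": [0,0,10],"claw": 0},
  {"dp": [-240,112,-61],"delta_rot": [0,0,15],"claw": 0},
  {"dp": [-250,150,-61],"delta_rot": [0,0,20],"claw": 0},
  {"dp": [-265,184,-61],"delta_rot": [0,0,25],"claw": 0},
  {"dp": [-285,220,-61],"delta_rot": [0,0,30],"claw": 0},
])

```text
$.steps[0]: bad value
```

Run:
```python
from h import *
s=robot.sense();print(s['t'],s['tool_pos'],s['orientation'],s['contact_force'])
az=np.radians
rows([([.45*np.cos(az(a)),.45*np.sin(az(a)),.27],[180,0,a]) for a in range(37,-22,-5)],0,v=41,w=7)
```

```text
0.8 [0.20382819 0.64350076 0.20856982] [ 1.79998962e+02 -4.56282688e-03  7.24230051e+01] [-0.08499387 -0.49214588 -0.15284545]
21 rows
{"dp": [-31, 26, -6], "delta_rot": [-0.0, -0.0, 3.5], "claw": 0},
{"dp": [-62, 52, -12], "delta_rot": [-0.0, -0.0, 7.1], "claw": 0},
{"dp": [-92, 78, -18], "delta_rot": [-0.0, -0.0, 10.6], "claw": 0},
{"dp": [-123, 104, -25], "delta_rot": [-0.0, -0.0, 14.2], "claw": 0},
{"dp": [-154, 130, -31], "delta_rot": [-0.0, -0.0, 17.7], "claw": 0},
{"dp": [-185, 157, -37], "delta_rot": [-0.0, -0.0, 21.3], "claw": 0},
{"dp": [-216, 183, -43], "delta_rot": [-0.0, -0.0, 24.8], "claw": 0},
{"dp": [-247, 209, -49], "delta_rot": [-0.0, -0.0, 28.3], "claw": 0},
{"dp": [-277, 235, -55], "delta_rot": [-0.0, -0.0, 31.9], "claw": 0},
{"dp": [-308, 261, -61], "delta_rot": [-0.0, -0.0, 35.4], "claw": 0},
{"dp": [-332, 292, -61], "delta_rot": [-0.0, -0.0, 40.4], "claw": 0},
{"dp": [-359, 321, -61], "delta_rot": [-0.0, -0.0, 45.4], "claw": 0},
{"dp": [-388, 347, -61], "delta_rot": [-0.0, -0.0, 50.4], "claw": 0},
{"dp": [-420, 371, -61], "delta_rot": [-0.0, -0.0, 55.4], "claw": 0},
{"dp": [-453, 391, -61], "delta_rot": [-0.0, -0.0, 60.4], "claw": 0},
{"dp": [-488, 409, -61], "delta_rot": [-0.0, -0.0, 65.4], "claw": 0},
{"dp": [-524, 424, -61], "delta_rot": [-0.0, -0.0, 70.4], "claw": 0},
{"dp": [-562, 436, -61], "delta_rot": [-0.0, -0.0, 75.4], "claw": 0},
{"dp": [-600, 444, -61], "delta_rot": [-0.0, -0.0, 80.4], "claw": 0},
{"dp": [-639, 449, -61], "delta_rot": [-0.0, -0.0, 85.4], "claw": 0},
{"dp": [-678, 450, -61], "delta_rot": [-0.0, -0.0, 90.4], "claw": 0},
```

All rows need delta_rot.

>>> apply_moves([
  {"dp": [-38,0,-10],"delta_rot": [0,0,0],"claw": 0},
  {"dp": [-76,0,-20],"delta_rot": [0,0,0],"claw": 0},
  {"dp": [-114,0,-30],"delta_rot": [0,0,0],"claw": 0},
  {"dp": [-152,0,-40],"delta_rot": [0,0,0],"claw": 0},
  {"dp": [-190,0,-50],"delta_rot": [0,0,0],"claw": 0},
  {"dp": [-220,0,-60],"delta_rot": [0,0,0],"claw": 0},
  {"dp": [-222,37,-61],"delta_rot": [0,0,5],"claw": 0},
  {"dp": [-230,75,-61],"delta_rot": [0,0,10],"claw": 0},
  {"dp": [-240,112,-61],"delta_rot": [0,0,15],"claw": 0},
  {"dp": [-250,150,-61],"delta_rot": [0,0,20],"claw": 0},
  {"dp": [-265,184,-61],"delta_rot": [0,0,25],"claw": 0},
  {"dp": [-285,220,-61],"delta_rot": [0,0,30],"claw": 0},
])

```text
t: 1.8
tool_pos: [0.3287, 0.3044, 0.2699]
orientation: [-180.0, -0.1, 42.2]
contact_force: [0.7, 0.8, -0.6]
grip_width: 0.0855
```

Run:
```python
from h import *
s=robot.sense();print(s['t'],s['tool_pos'],s['orientation'],s['contact_force'],s['q'])
az=np.radians
rows([([.45*np.cos(az(a)),.45*np.sin(az(a)),.27],[180,0,a]) for a in range(37,-22,-5)],0,v=41,w=7)
```

```text
1.8 [0.32867834 0.30438171 0.26993284] [-1.79996402e+02 -7.52307959e-02  4.22144942e+01] [ 0.7333625   0.82009469 -0.58130608] [ 2.97729177e+01 -1.61532503e+01  1.16570604e+02  2.00570662e-02
  7.95099581e+01 -1.24452180e+01]
13 rows
{"dp": [0, 23, 0], "delta_rot": [-0.0, -0.0, 2.6], "claw": 0},
{"dp": [0, 45, 0], "delta_rot": [-0.0, -0.1, 5.2], "claw": 0},
{"dp": [-5, 84, 0], "delta_rot": [-0.0, -0.1, 10.2], "claw": 0},
{"dp": [-14, 123, 0], "delta_rot": [-0.0, -0.1, 15.2], "claw": 0},
{"dp": [-26, 160, 0], "delta_rot": [-0.0, -0.1, 20.2], "claw": 0},
{"dp": [-41, 196, 0], "delta_rot": [-0.0, -0.1, 25.2], "claw": 0},
{"dp": [-59, 231, 0], "delta_rot": [-0.0, -0.1, 30.2], "claw": 0},
{"dp": [-80, 264, 0], "delta_rot": [-0.0, -0.1, 35.2], "claw": 0},
{"dp": [-104, 295, 0], "delta_rot": [-0.0, -0.1, 40.2], "claw": 0},
{"dp": [-131, 324, 0], "delta_rot": [-0.0, -0.1, 45.2], "claw": 0},
{"dp": [-160, 350, 0], "delta_rot": [-0.0, -0.1, 50.2], "claw": 0},
{"dp": [-191, 374, 0], "delta_rot": [-0.0, -0.1, 55.2], "claw": 0},
{"dp": [-224, 395, 0], "delta_rot": [-0.0, -0.1, 60.2], "claw": 0},
```

>>> apply_moves([
  {"dp": [0,40,0],"delta_rot": [0,0,5],"claw": 0},
  {"dp": [-5,84,0],"delta_rot": [0,0,10],"claw": 0},
  {"dp": [-14,123,0],"delta_rot": [0,0,15],"claw": 0},
  {"dp": [-26,160,0],"delta_rot": [0,0,20],"claw": 0},
  {"dp": [-41,196,0],"delta_rot": [0,0,25],"claw": 0},
  {"dp": [-59,231,0],"delta_rot": [0,0,30],"claw": 0},
  {"dp": [-80,264,0],"delta_rot": [0,0,35],"claw": 0},
  {"dp": [-104,295,0],"delta_rot": [0,0,40],"claw": 0},
  {"dp": [-131,324,0],"delta_rot": [0,0,42],"claw": 0},
  {"dp": [-160,350,0],"delta_rot": [0,0,42],"claw": 0},
  {"dp": [-160,360,0],"delta_rot": [0,0,42],"claw": 0},
  {"dp": [-160,360,0],"delta_rot": [0,0,42],"claw": 0},
])

```text
t: 2.8
tool_pos: [0.4526, -0.0708, 0.2697]
orientation: [180.0, -0.0, 0.1]
contact_force: [0.5, 0.5, 0.4]
grip_width: 0.0852
```

Run:
```python
from h import *
s=robot.sense();print(s['t'],s['tool_pos'],s['orientation'],s['contact_force'],s['q'])
im=save('wrist','w1.png')
m=robot.camera_model('wrist');print(np.round(m['cam_to_world'],3))
for n in('tin_a','pad_0'):
  for d in robot.outline_of('wrist',n): print(n,round(float(d['score']),2),np.round(d['location']),d['mask'].sum())
```

```text
2.8 [ 0.4525677  -0.07077394  0.26971062] [ 1.79984417e+02 -4.03918137e-02  1.40582127e-01] [0.48332438 0.45033893 0.44685765] [-2.16134670e+01 -1.46420518e+01  1.15400161e+02  5.06324452e-04
  7.91986000e+01 -2.17541384e+01]
[[ 1.    -0.004 -0.002  0.452]
 [ 0.004  0.954  0.298  0.007]
 [ 0.001 -0.298  0.954  0.434]
 [ 0.     0.     0.     1.   ]]
tin_a 0.93 [358. 291.] 850
tin_a 0.76 [379. 251.] 1121
tin_a 0.75 [383. 331.] 743
pad_0 0.8 [455.  54.] 1618
pad_0 0.61 [444. 162.] 1130
pad_0 0.58 [446. 112.] 1134
pad_0 0.58 [459.  10.] 755
```

View pics/w1.png

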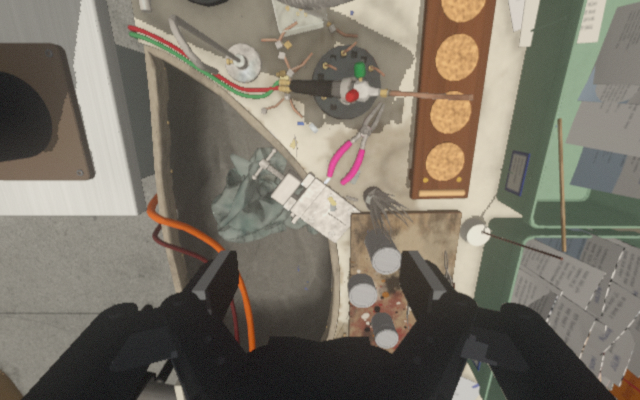

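Run:
```python
from h import *
for n,p,h in(('A',(385,261),.088),('D',(362,291),.051),('C',(385,330),.063),('pad',(461,8),.048),('pad',(457,56),.048),('pad',(450,112),.048),('pad',(445,162),.048)): print(n,ray('wrist',p,h).round(4))
for z in(.12,.13,.14,.15): print(z,ray('wrist',(470,97),z),ray('top',(266,196),z),ray('scene',(286,154),z))
def od(c,uv):return rayod(c,uv)
L=[od('wrist',(470,97)),od('top',(266.2,195.8)),od('scene',(286,154))]
A=sum(np.eye(3)-np.outer(d,d) for o,d in L);b=sum((np.eye(3)-np.outer(d,d))@o for o,d in L);print(np.linalg.solve(A,b))
for p in ((360,93),(390,94),(430,96)): print([ray('wrist',p,z).round(3) for z in(.06,.1)])
```

```text
A [ 0.5464 -0.1884  0.088 ]
D [ 0.5238 -0.2641  0.051 ]
C [ 0.5633 -0.3299  0.063 ]
pad [0.6214 0.1305 0.048 ]
pad [0.6247 0.0786 0.048 ]
pad [0.6259 0.0117 0.048 ]
pad [ 0.6289 -0.0549  0.048 ]
0.12 [0.61244519 0.02649781 0.12      ] [0.60827989 0.02652913 0.12      ] [0.61834786 0.04127518 0.12      ]
0.13 [0.6073278  0.02593405 0.13      ] [0.60637133 0.02539229 0.13      ] [0.60956968 0.03202246 0.13      ]
0.14 [0.60221041 0.0253703  0.14      ] [0.60446276 0.02425545 0.14      ] [0.6007915  0.02276973 0.14      ]
0.15 [0.59709302 0.02480654 0.15      ] [0.6025542  0.02311862 0.15      ] [0.59201332 0.01351701 0.15      ]
[0.60455012 0.02527397 0.13638549]
[array([0.504, 0.033, 0.06 ]), array([0.498, 0.031, 0.1  ])]
[array([0.542, 0.033, 0.06 ]), array([0.532, 0.03 , 0.1  ])]
[array([0.592, 0.031, 0.06 ]), array([0.577, 0.028, 0.1  ])]
```

Run:
```python
from h import *
m=robot.camera_model('wrist');print(m.keys(),m['K'],{k:v for k,v in m.items() if k not in('K','cam_to_world')})
rows([([.54,-.19,.27],[-160,0,0])],0)
```

```text
dict_keys(['K', 'cam_to_world']) [[277.65674777   0.         318.74141203]
 [  0.         277.65674777 199.96576636]
 [  0.           0.           1.        ]] {}
5 rows
{"dp": [17, 25, 0], "delta_rot": [4.0, 0.0, 0.1], "claw": 0},
{"dp": [35, 49, 0], "delta_rot": [8.0, 0.0, 0.2], "claw": 0},
{"dp": [52, 74, 0], "delta_rot": [12.0, 0.1, 0.3], "claw": 0},
{"dp": [69, 99, 0], "delta_rot": [16.0, 0.1, 0.4], "claw": 0},
{"dp": [87, 123, -1], "delta_rot": [20.0, 0.1, 0.5], "claw": 0},
```

```bash
cat >> h.py <<'E'
def proj(cam,P):
    m=cm(cam);K=np.array(m['K']);T=np.array(m['cam_to_world']);c=T[:3,:3].T@(np.array(P)-T[:3,3]); c=K@[c[0],-c[1],-c[2]]; return (c[:2]/c[2]).round(1)
E
python3 - <<'E'
from h import *
for P in([.5475,-.1914,.088],[.5241,-.2756,.051],[.5639,-.3527,.063],[.6285,-.058,.048],[.625,.074,.048]): print(proj('wrist',P),proj('top',P),proj('scene',P))
a=cv2.imread('pics/w1.png')[200:360,320:480]; a=cv2.resize(a,None,fx=5,fy=5,interpolation=cv2.INTER_NEAREST)[:600]
cv2.imwrite('pics/v3.png',cv2.resize(cv2.imread('pics/w1.png')[200:350,320:480],None,fx=4,fy=4))
E
```

```text
[385.6 262.9] [357.6 226. ] [330.9 210.4]
[361.8 297.1] [390.8 238.4] [349.7 239.7]
[384.3 341.2] [423.2 222.4] [382.9 242.4]
[444.4 164.2] [303.3 194.4] [313.7 184.6]
[456.6  60.1] [250.3 194.4] [281.3 166.9]
```

View pics/v3.png

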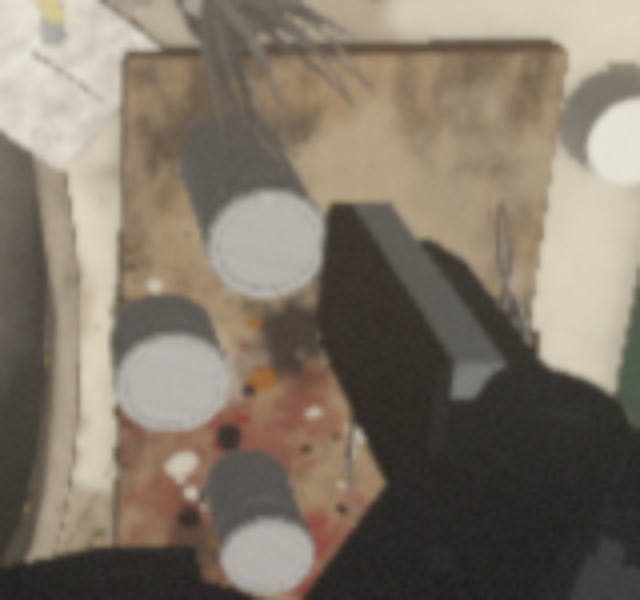

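>>> apply_moves([
  {"dp": [19,22,14],"delta_rot": [4,0,0],"claw": 0},
  {"dp": [38,45,28],"delta_rot": [8,0,0],"claw": 0},
  {"dp": [57,67,42],"delta_rot": [12,0,0],"claw": 0},
  {"dp": [76,90,56],"delta_rot": [16,0,0],"claw": 0},
  {"dp": [94,112,70],"delta_rot": [20,0,0],"claw": 0},
  {"dp": [94,112,100],"delta_rot": [20,0,0],"claw": 0},
  {"dp": [94,112,130],"delta_rot": [20,0,0],"claw": 0},
  {"dp": [94,112,155],"delta_rot": [20,0,0],"claw": 0},
  {"dp": [94,112,175],"delta_rot": [20,0,0],"claw": 0},
  {"dp": [94,112,195],"delta_rot": [20,0,0],"claw": 0},
  {"dp": [94,112,212],"delta_rot": [20,0,0],"claw": 0},
  {"dp": [94,112,223],"delta_rot": [20,0,0],"claw": 0},
])

```text
t: 3.95
tool_pos: [0.5466, -0.1768, 0.0445]
orientation: [-159.9, 0.1, 0.6]
contact_force: [0.1, 0.9, 0.3]
grip_width: 0.0855
```

>>> apply_moves([
  {"dp": [0,0,0],"delta_rot": [0,0,0],"claw": 0},
  {"dp": [0,0,0],"delta_rot": [0,0,0],"claw": 0.3},
  {"dp": [0,0,0],"delta_rot": [0,0,0],"claw": 0.4},
  {"dp": [0,0,0],"delta_rot": [0,0,0],"claw": 0.7},
  {"dp": [0,0,0],"delta_rot": [0,0,0],"claw": 1},
  {"dp": [0,0,0],"delta_rot": [0,0,0],"claw": 1},
  {"dp": [0,0,0],"delta_rot": [0,0,0],"claw": 1},
  {"dp": [0,0,0],"delta_rot": [0,0,0],"claw": 1},
  {"dp": [0,0,0],"delta_rot": [0,0,0],"claw": 1},
])

```text
t: 4.7
tool_pos: [0.5484, -0.1804, 0.0485]
orientation: [-160.1, -0.2, 0.4]
contact_force: [0.4, -0.4, 5.9]
grip_width: 0.0415
```

Run:
```python
from h import *
s=robot.sense();print(s['t'],s['tool_pos'],s['orientation'],s['contact_force'],s['q'],s['grip_width'])
save('wrist','w2.png')
```

```text
4.7 [ 0.54841424 -0.18036666  0.04848922] [-160.05996112   -0.18192817    0.38477506] [ 0.40141303 -0.35751815  5.88560848] [-35.96749521  20.09641751 105.76143989  17.45990807  67.12209835
 -45.05282358] 0.0414924753117724
```

View pics/w2.png

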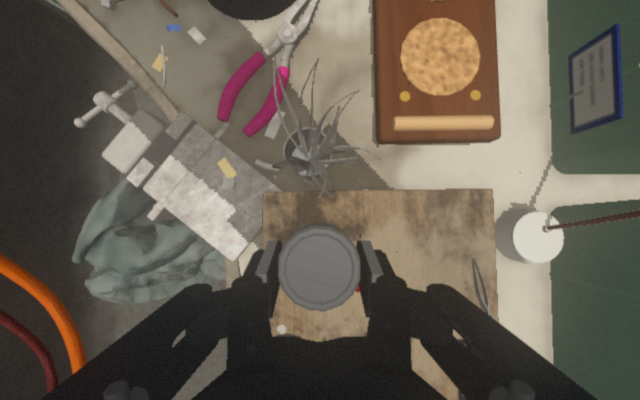

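Run:
```python
from h import *
print(ray('wrist',(319,267),.088))
T=[0.,np.sin(np.radians(20)),-np.cos(np.radians(20))]
rows([([.548,-.18,.22],[-160,0,0]),([.6,0,.22],[-160,0,0]),([.624,.149,.12],[-160,0,0])],1)
```

```text
[ 0.54871454 -0.19262099  0.088     ]
17 rows
{"dp": [0, -12, -32], "delta_rot": [0.0, -0.0, 0.1], "claw": 1},
{"dp": [0, -24, -64], "delta_rot": [0.0, -0.0, 0.2], "claw": 1},
{"dp": [0, -35, -97], "delta_rot": [0.0, -0.0, 0.3], "claw": 1},
{"dp": [0, -47, -129], "delta_rot": [0.0, -0.0, 0.3], "claw": 1},
{"dp": [0, -59, -161], "delta_rot": [0.1, -0.0, 0.4], "claw": 1},
{"dp": [9, -87, -151], "delta_rot": [0.1, -0.0, 0.4], "claw": 1},
{"dp": [18, -115, -141], "delta_rot": [0.1, -0.0, 0.4], "claw": 1},
{"dp": [27, -143, -130], "delta_rot": [0.1, -0.0, 0.4], "claw": 1},
{"dp": [36, -171, -120], "delta_rot": [0.1, -0.0, 0.4], "claw": 1},
{"dp": [44, -200, -110], "delta_rot": [0.1, -0.0, 0.4], "claw": 1},
{"dp": [53, -228, -100], "delta_rot": [0.1, -0.0, 0.4], "claw": 1},
{"dp": [57, -245, -76], "delta_rot": [0.1, -0.0, 0.4], "claw": 1},
{"dp": [62, -263, -51], "delta_rot": [0.1, -0.0, 0.4], "claw": 1},
{"dp": [66, -281, -27], "delta_rot": [0.1, -0.0, 0.4], "claw": 1},
{"dp": [70, -298, -3], "delta_rot": [0.1, -0.0, 0.4], "claw": 1},
{"dp": [74, -316, 21], "delta_rot": [0.1, -0.0, 0.4], "claw": 1},
{"dp": [78, -333, 45], "delta_rot": [0.1, -0.0, 0.4], "claw": 1},
```

>>> apply_moves([
  {"dp": [0,-12,-32],"delta_rot": [0,0,0],"claw": 1},
  {"dp": [0,-24,-64],"delta_rot": [0,0,0],"claw": 1},
  {"dp": [0,-35,-97],"delta_rot": [0,0,0],"claw": 1},
  {"dp": [0,-47,-129],"delta_rot": [0,0,0],"claw": 1},
  {"dp": [0,-59,-161],"delta_rot": [0,0,0],"claw": 1},
  {"dp": [9,-87,-151],"delta_rot": [0,0,0],"claw": 1},
  {"dp": [18,-115,-141],"delta_rot": [0,0,0],"claw": 1},
  {"dp": [27,-143,-130],"delta_rot": [0,0,0],"claw": 1},
  {"dp": [36,-171,-120],"delta_rot": [0,0,0],"claw": 1},
  {"dp": [44,-200,-110],"delta_rot": [0,0,0],"claw": 1},
  {"dp": [53,-228,-100],"delta_rot": [0,0,0],"claw": 1},
  {"dp": [53,-228,-100],"delta_rot": [0,0,0],"claw": 1},
])

```text
t: 5.75
tool_pos: [0.5985, 0.0055, 0.218]
orientation: [-159.9, 0.0, 0.7]
contact_force: [-0.3, -0.5, -1.7]
grip_width: 0.0413
```

Run:
```python
from h import *
s=robot.sense();print(s['t'],s['tool_pos'],s['orientation'],s['contact_force'],s['q'],s['grip_width'])
rows([([.624,.153,.13],[-160,0,0]),([.624,.153,.0805],[-160,0,0])],1,hold=1)
im=save('wrist','w3.png')
a=robot.outline_of('wrist','pad_0')
for d in a:
  print(d['location'],ray('wrist',d['location'],.048),d['score'])
```

```text
5.75 [0.59848911 0.00552675 0.21802906] [-1.59875181e+02  4.50643343e-02  6.96773638e-01] [-0.26875334 -0.46611799 -1.65624348] [-17.93443649   8.17328057 100.76444721  19.42205525  78.45762631
 -23.78528014] 0.041287847750947675
8 rows
{"dp": [5, -22, 27], "delta_rot": [-0.0, 0.1, 0.1], "claw": 1},
{"dp": [11, -43, 53], "delta_rot": [-0.0, 0.1, 0.3], "claw": 1},
{"dp": [16, -65, 80], "delta_rot": [-0.1, 0.2, 0.4], "claw": 1},
{"dp": [22, -86, 107], "delta_rot": [-0.1, 0.2, 0.5], "claw": 1},
{"dp": [27, -108, 133], "delta_rot": [-0.1, 0.3, 0.6], "claw": 1},
{"dp": [27, -99, 157], "delta_rot": [-0.1, 0.3, 0.6], "claw": 1},
{"dp": [27, -91, 180], "delta_rot": [-0.1, 0.3, 0.6], "claw": 1},
{"dp": [27, -91, 180], "delta_rot": [-0.1, 0.3, 0.6], "claw": 1},
[340.2, 122.5] [0.62451055 0.13213203 0.048     ] 0.81
[343.8, 219.0] [0.62979577 0.00894547 0.048     ] 0.77
[337.7, 169.1] [0.62170128 0.07211171 0.048     ] 0.59
```

View pics/w3.png

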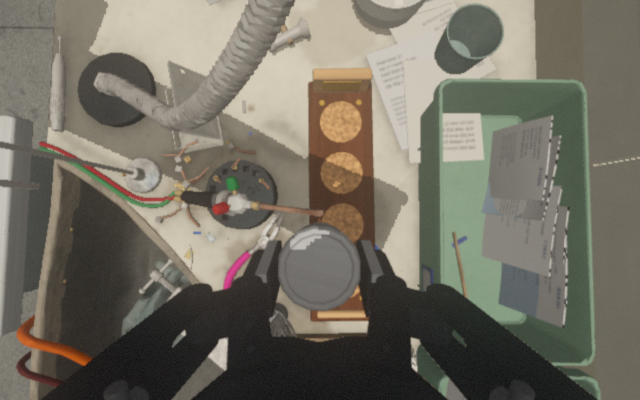

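Run:
```python
from h import *
rows([([.6285,-.046,.14],[-160,0,0]),([.6285,-.046,.080],[-160,0,0])],1,v=30,hold=2)
```

```text
9 rows
{"dp": [7, 18, 14], "delta_rot": [0.0, 0.1, 0.1], "claw": 1},
{"dp": [15, 36, 28], "delta_rot": [0.0, 0.1, 0.3], "claw": 1},
{"dp": [22, 54, 42], "delta_rot": [0.0, 0.2, 0.4], "claw": 1},
{"dp": [30, 72, 57], "delta_rot": [0.0, 0.3, 0.5], "claw": 1},
{"dp": [30, 78, 75], "delta_rot": [0.0, 0.3, 0.5], "claw": 1},
{"dp": [30, 85, 94], "delta_rot": [0.0, 0.3, 0.5], "claw": 1},
{"dp": [30, 92, 113], "delta_rot": [0.0, 0.3, 0.5], "claw": 1},
{"dp": [30, 92, 113], "delta_rot": [0.0, 0.3, 0.5], "claw": 1},
{"dp": [30, 92, 113], "delta_rot": [0.0, 0.3, 0.5], "claw": 1},
```

>>> apply_moves([
  {"dp": [7,18,14],"delta_rot": [0,0,0],"claw": 1},
  {"dp": [15,36,28],"delta_rot": [0,0,0],"claw": 1},
  {"dp": [22,54,42],"delta_rot": [0,0,0],"claw": 1},
  {"dp": [30,72,57],"delta_rot": [0,0,0.5],"claw": 1},
  {"dp": [30,76,68],"delta_rot": [0,0,0.5],"claw": 1},
  {"dp": [30,81,80],"delta_rot": [0,0,0.5],"claw": 1},
  {"dp": [30,84,91],"delta_rot": [0,0,0.5],"claw": 1},
  {"dp": [30,87,99],"delta_rot": [0,0,0.5],"claw": 1},
  {"dp": [30,90,106],"delta_rot": [0,0,0.5],"claw": 1},
  {"dp": [30,91,110],"delta_rot": [0,0,0.5],"claw": 1},
  {"dp": [30,91,110],"delta_rot": [0,0,0.5],"claw": 1},
  {"dp": [30,91,110],"delta_rot": [0,0,0.5],"claw": 1},
])

```text
t: 6.85
tool_pos: [0.6293, -0.0466, 0.0844]
orientation: [-160.0, 0.1, -0.0]
contact_force: [0.8, 0.3, -0.8]
grip_width: 0.0416
```

Run:
```python
from h import *
s=robot.sense();print(s['t'],s['tool_pos'],s['orientation'],s['contact_force'],s['q'],s['grip_width'])
```

```text
6.85 [ 0.62926196 -0.04660611  0.08441241] [-1.60007305e+02  1.37679407e-01 -1.93470419e-02] [ 0.75662244  0.28233876 -0.78020967] [-21.49839214  20.90437263 100.27597253  20.04168541  67.81316455
 -30.55655002] 0.041637195170376805
```

>>> apply_moves([
  {"dp": [0,1,2],"delta_rot": [0,0,0],"claw": 1},
  {"dp": [0,1,3],"delta_rot": [0,0,0],"claw": 1},
  {"dp": [0,1.4,4],"delta_rot": [0,0,0],"claw": 1},
  {"dp": [0,1.7,4.7],"delta_rot": [0,0,0],"claw": 1},
  {"dp": [0,2,5.4],"delta_rot": [0,0,0],"claw": 1},
  {"dp": [0,2,5.4],"delta_rot": [0,0,0],"claw": 1},
  {"dp": [0,2,5.4],"delta_rot": [0,0,0],"claw": 1},
])

```text
t: 7.43
tool_pos: [0.6292, -0.0469, 0.0785]
orientation: [-160.0, 0.2, -0.1]
contact_force: [0.6, -0.7, -0.4]
grip_width: 0.0416
```

>>> apply_moves([
  {"dp": [0,0,0],"delta_rot": [0,0,0],"claw": 0.2},
  {"dp": [0,0,0],"delta_rot": [0,0,0],"claw": 0.2},
  {"dp": [0,0,0],"delta_rot": [0,0,0],"claw": 0.2},
  {"dp": [0,0,0],"delta_rot": [0,0,0],"claw": 0.2},
  {"dp": [0,-1,0],"delta_rot": [4,0,0],"claw": 0.2},
  {"dp": [0,-2,-1],"delta_rot": [8,0,0],"claw": 0.2},
  {"dp": [0,-3,-1],"delta_rot": [12,0,0],"claw": 0.2},
  {"dp": [0,-3.7,-1.3],"delta_rot": [15,0,0],"claw": 0.2},
  {"dp": [0,-3.7,-1.3],"delta_rot": [15,0,0],"claw": 0.2},
  {"dp": [0,-3.7,-1.3],"delta_rot": [15,0,0],"claw": 0.2},
])

```text
t: 8.27
tool_pos: [0.6289, -0.0444, 0.0801]
orientation: [-145.0, 0.2, -0.1]
contact_force: [-0.5, 0.7, 0.1]
grip_width: 0.0683
```

Run:
```python
from h import *
s=robot.sense();print(s['t'],s['tool_pos'],s['orientation'],s['contact_force'],s['grip_width'])
save('wrist','w4.png')
m=cm('wrist');print(np.array(m['cam_to_world'])[:3,3])
for d in robot.outline_of('wrist','tin_a')[:2]: print(d['location'],d['score'],d['mask'].sum(),np.argwhere(d['mask']).min(0),np.argwhere(d['mask']).max(0))
for n in('pad_0','end_stop'):
  for d in robot.outline_of('wrist',n)[:4]: print(n,d['location'],d['score'],ray('wrist',d['location'],.048))
```

```text
8.2667 [ 0.62887455 -0.04439025  0.0801269 ] [-1.45039951e+02  2.27928728e-01 -1.08326870e-01] [-0.46477544  0.70537689  0.097463  ] 0.06832015498662614
[ 0.62973083 -0.0761956   0.25922955]
[318.8, 255.4] 0.94 5832 [212 277] [299 362]
pad_0 [311.4, 57.4] 0.71 [0.62254543 0.13404496 0.048     ]
pad_0 [312.0, 112.4] 0.65 [0.62354102 0.07285557 0.048     ]
pad_0 [316.8, 181.5] 0.57 [0.62791745 0.00707472 0.048     ]
pad_0 [317.6, 299.0] 0.56 [ 0.62864582 -0.08341248  0.048     ]
```

View pics/w4.png

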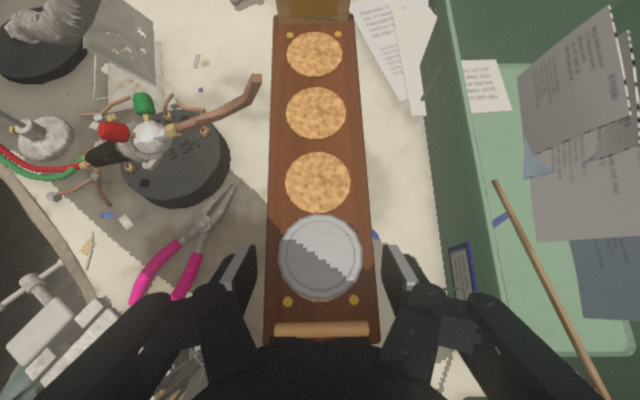

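Run:
```python
from h import *
print(ray('wrist',(319.5,256),.118))
for p in((314,53),(316,112),(318,183)): print(ray('wrist',p,.048))
```

```text
[ 0.62998357 -0.06036812  0.118     ]
[0.62499018 0.13952564 0.048     ]
[0.62709417 0.07342383 0.048     ]
[0.62891178 0.00589104 0.048     ]
```

Run:
```python
from h import *
o=-145
rows([([.629,-.044,.184],[o,0,0]),([.6255,.11,.184],[o,0,0]),([.625,.155,.13],[o,0,0]),([.625,.155,.088],[o,0,0])],1,v=38,hold=2)
```

```text
14 rows
{"dp": [0, -19, -28], "delta_rot": [0.0, 0.0, -0.0], "claw": 1},
{"dp": [0, -39, -56], "delta_rot": [0.0, 0.1, -0.0], "claw": 1},
{"dp": [-1, -58, -85], "delta_rot": [0.1, 0.1, -0.1], "claw": 1},
{"dp": [-1, -84, -67], "delta_rot": [0.1, 0.1, -0.1], "claw": 1},
{"dp": [-2, -109, -49], "delta_rot": [0.1, 0.1, -0.1], "claw": 1},
{"dp": [-3, -134, -32], "delta_rot": [0.1, 0.1, -0.1], "claw": 1},
{"dp": [-3, -159, -14], "delta_rot": [0.1, 0.1, -0.1], "claw": 1},
{"dp": [-4, -185, 4], "delta_rot": [0.1, 0.1, -0.1], "claw": 1},
{"dp": [-4, -188, 39], "delta_rot": [0.1, 0.1, -0.1], "claw": 1},
{"dp": [-4, -191, 74], "delta_rot": [0.1, 0.1, -0.1], "claw": 1},
{"dp": [-4, -179, 91], "delta_rot": [0.1, 0.1, -0.1], "claw": 1},
{"dp": [-4, -166, 108], "delta_rot": [0.1, 0.1, -0.1], "claw": 1},
{"dp": [-4, -166, 108], "delta_rot": [0.1, 0.1, -0.1], "claw": 1},
{"dp": [-4, -166, 108], "delta_rot": [0.1, 0.1, -0.1], "claw": 1},
```

>>> apply_moves([
  {"dp": [0,0,0],"delta_rot": [0,0,0],"claw": 0.5},
  {"dp": [0,0,0],"delta_rot": [0,0,0],"claw": 1},
  {"dp": [0,0,0],"delta_rot": [0,0,0],"claw": 1},
  {"dp": [0,0,0],"delta_rot": [0,0,0],"claw": 1},
  {"dp": [0,0,0],"delta_rot": [0,0,0],"claw": 1},
  {"dp": [0,0,0],"delta_rot": [0,0,0],"claw": 1},
  {"dp": [0,0,0],"delta_rot": [0,0,0],"claw": 1},
])

```text
t: 9.05
tool_pos: [0.6295, -0.0438, 0.0815]
orientation: [-145.0, 0.1, -0.1]
contact_force: [1.5, -0.2, 4.1]
grip_width: 0.0416
```

>>> apply_moves([
  {"dp": [0,-19,-28],"delta_rot": [0,0,0],"claw": 1},
  {"dp": [0,-39,-56],"delta_rot": [0,0,0],"claw": 1},
  {"dp": [-1,-58,-85],"delta_rot": [0,0,0],"claw": 1},
  {"dp": [-1,-84,-67],"delta_rot": [0,0,0],"claw": 1},
  {"dp": [-2,-109,-49],"delta_rot": [0,0,0],"claw": 1},
  {"dp": [-3,-134,-32],"delta_rot": [0,0,0],"claw": 1},
  {"dp": [-3,-159,-14],"delta_rot": [0,0,0],"claw": 1},
  {"dp": [-4,-185,4],"delta_rot": [0,0,0],"claw": 1},
  {"dp": [-4,-188,39],"delta_rot": [0,0,0],"claw": 1},
  {"dp": [-4,-191,74],"delta_rot": [0,0,0],"claw": 1},
  {"dp": [-4,-179,91],"delta_rot": [0,0,0],"claw": 1},
  {"dp": [-4,-179,91],"delta_rot": [0,0,0],"claw": 1},
])

```text
t: 10.05
tool_pos: [0.6202, 0.1565, 0.1019]
orientation: [-145.0, 0.9, 0.1]
contact_force: [-1.6, 0.1, -1.1]
grip_width: 0.0416
```

Run:
```python
from h import *
s=robot.sense();print(s['t'],s['tool_pos'],s['orientation'],s['contact_force'],s['q'],s['grip_width'])
rows([([.625,.1555,.088],[-145,0,0]),([.625,.1555,.0805],[-145,0,0])],1,v=4,hold=2)
```

```text
10.05 [0.62021011 0.15649645 0.10186229] [-1.45042471e+02  8.50713342e-01  1.42289276e-01] [-1.57330029  0.05270601 -1.06760344] [ -9.25175997  19.68679203 103.73938763  37.20176348  68.69383243
 -26.81198551] 0.04158728130142048
8 rows
{"dp": [1, 2, 3], "delta_rot": [0.0, 0.2, -0.1], "claw": 1},
{"dp": [2, 4, 5], "delta_rot": [0.0, 0.4, -0.2], "claw": 1},
{"dp": [4, 7, 8], "delta_rot": [0.0, 0.6, -0.3], "claw": 1},
{"dp": [5, 9, 11], "delta_rot": [0.0, 0.8, -0.4], "claw": 1},
{"dp": [5, 11, 14], "delta_rot": [0.0, 0.8, -0.4], "claw": 1},
{"dp": [5, 13, 17], "delta_rot": [0.0, 0.8, -0.4], "claw": 1},
{"dp": [5, 13, 17], "delta_rot": [0.0, 0.8, -0.4], "claw": 1},
{"dp": [5, 13, 17], "delta_rot": [0.0, 0.8, -0.4], "claw": 1},
```

>>> apply_moves([
  {"dp": [0,2,3],"delta_rot": [0,0,0],"claw": 1},
  {"dp": [0,4,6],"delta_rot": [0,0,0],"claw": 1},
  {"dp": [0,7,10],"delta_rot": [0,0,0],"claw": 1},
  {"dp": [0,9,13],"delta_rot": [0,0,0],"claw": 1},
  {"dp": [0,10,14],"delta_rot": [0,0,0],"claw": 1},
  {"dp": [0,10,14],"delta_rot": [0,0,0],"claw": 1},
  {"dp": [0,10,14],"delta_rot": [0,0,0],"claw": 1},
])

```text
t: 10.63
tool_pos: [0.6256, 0.1544, 0.092]
orientation: [-145.0, 0.1, -0.1]
contact_force: [0.1, 0.7, -1.8]
grip_width: 0.0416
```

>>> apply_moves([
  {"dp": [0,2,3],"delta_rot": [0,0,0],"claw": 1},
  {"dp": [-0.5,3,5],"delta_rot": [0,0,0],"claw": 1},
  {"dp": [-0.5,4,7],"delta_rot": [0,0,0],"claw": 1},
  {"dp": [-0.5,5,8.5],"delta_rot": [0,0,0],"claw": 1},
  {"dp": [-0.5,5.5,9.6],"delta_rot": [0,0,0],"claw": 1},
  {"dp": [-0.5,5.5,9.6],"delta_rot": [0,0,0],"claw": 1},
  {"dp": [-0.5,5.5,9.6],"delta_rot": [0,0,0],"claw": 1},
])

```text
t: 11.22
tool_pos: [0.6249, 0.156, 0.0815]
orientation: [-144.9, 0.2, -0.0]
contact_force: [-1.6, -0.7, 3.5]
grip_width: 0.0419
```

Run:
```python
from h import *
s=robot.sense();print(s['t'],s['tool_pos'],s['orientation'],s['contact_force'])
```

```text
11.2167 [0.62485166 0.15599035 0.08147553] [-1.44946643e+02  1.67359872e-01 -2.22995944e-02] [-1.61836266 -0.70255146  3.47693267]
```

>>> apply_moves([
  {"dp": [0,0,0],"delta_rot": [0,0,0],"claw": 0.15},
  {"dp": [0,0,0],"delta_rot": [0,0,0],"claw": 0},
  {"dp": [0,0,0],"delta_rot": [0,0,0],"claw": 0},
  {"dp": [0,0,0],"delta_rot": [0,0,0],"claw": 0},
  {"dp": [0,-8,-12],"delta_rot": [0,0,0],"claw": 0},
  {"dp": [0,-20,-30],"delta_rot": [0,0,0],"claw": 0},
  {"dp": [0,-38,-55],"delta_rot": [0,0,0],"claw": 0},
  {"dp": [0,-57,-82],"delta_rot": [0,0,0],"claw": 0},
  {"dp": [0,-57,-82],"delta_rot": [0,0,0],"claw": 0},
])

```text
t: 11.97
tool_pos: [0.6293, 0.1553, 0.1901]
orientation: [-145.0, -0.6, -0.1]
contact_force: [0.6, -0.2, 1.0]
grip_width: 0.0856
```

Run:
```python
from h import *
s=robot.sense();print(s['t'],s['tool_pos'],s['orientation'],s['contact_force'])
rows([([.60,-.10,.25],[-165,0,0]),([.546,-.35,.24],[180,0,0])],0,v=41)
save('wrist','w5.png')
```

```text
11.9667 [0.62930551 0.15530884 0.19010196] [-1.45022255e+02 -6.49149546e-01 -7.58542304e-02] [ 0.58298422 -0.16660432  0.99590282]
14 rows
{"dp": [-4, 25, -28], "delta_rot": [-2.9, -0.1, 0.0], "claw": 0},
{"dp": [-8, 50, -56], "delta_rot": [-5.7, -0.2, 0.1], "claw": 0},
{"dp": [-12, 75, -84], "delta_rot": [-8.6, -0.3, 0.1], "claw": 0},
{"dp": [-16, 100, -112], "delta_rot": [-11.4, -0.4, 0.1], "claw": 0},
{"dp": [-20, 125, -140], "delta_rot": [-14.3, -0.4, 0.1], "claw": 0},
{"dp": [-24, 150, -168], "delta_rot": [-17.1, -0.5, 0.2], "claw": 0},
{"dp": [-28, 175, -196], "delta_rot": [-20.0, -0.6, 0.2], "claw": 0},
{"dp": [-36, 205, -215], "delta_rot": [-22.1, -0.6, 0.2], "claw": 0},
{"dp": [-44, 235, -234], "delta_rot": [-24.3, -0.6, 0.2], "claw": 0},
{"dp": [-51, 265, -254], "delta_rot": [-26.4, -0.6, 0.2], "claw": 0},
{"dp": [-59, 295, -273], "delta_rot": [-28.5, -0.6, 0.2], "claw": 0},
{"dp": [-67, 325, -293], "delta_rot": [-30.7, -0.6, 0.1], "claw": 0},
{"dp": [-74, 355, -312], "delta_rot": [-32.8, -0.6, 0.1], "claw": 0},
{"dp": [-82, 385, -331], "delta_rot": [-35.0, -0.7, 0.1], "claw": 0},
```

View pics/w5.png

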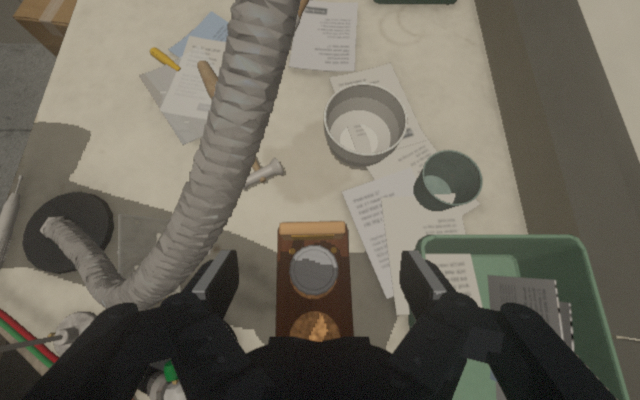

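>>> apply_moves([
  {"dp": [-4,25,-28],"delta_rot": [-2.9,0,0],"claw": 0},
  {"dp": [-8,50,-56],"delta_rot": [-6,0,0],"claw": 0},
  {"dp": [-12,75,-84],"delta_rot": [-9,0,0],"claw": 0},
  {"dp": [-16,100,-112],"delta_rot": [-12,0,0],"claw": 0},
  {"dp": [-20,125,-140],"delta_rot": [-15,0,0],"claw": 0},
  {"dp": [-24,150,-168],"delta_rot": [-18,0,0],"claw": 0},
  {"dp": [-28,175,-196],"delta_rot": [-20,0,0],"claw": 0},
  {"dp": [-40,210,-218],"delta_rot": [-23,0,0],"claw": 0},
  {"dp": [-50,245,-240],"delta_rot": [-26,0,0],"claw": 0},
  {"dp": [-60,280,-263],"delta_rot": [-29,0,0],"claw": 0},
  {"dp": [-70,315,-285],"delta_rot": [-32,0,0],"claw": 0},
  {"dp": [-80,350,-308],"delta_rot": [-35,0,0],"claw": 0},
])

```text
t: 13.02
tool_pos: [0.5451, -0.3038, 0.232]
orientation: [179.9, 0.2, -0.1]
contact_force: [0.2, -0.2, -0.2]
grip_width: 0.0856
```

Run:
```python
from h import *
s=robot.sense();print(s['t'],s['tool_pos'],s['orientation'],s['contact_force'],s['q'])
for d in robot.outline_of('top','tin_a'): print(d['location'],ray('top',d['location'],.06),d['score'])
save('wrist','w6.png')
for d in robot.outline_of('wrist','tin_a'): print(d['location'],ray('wrist',d['location'],.06),d['score'])
```

```text
13.0167 [ 0.54510774 -0.3037741   0.23204092] [ 1.79884112e+02  2.26830082e-01 -5.77660415e-02] [ 0.15688517 -0.20304066 -0.23899163] [-38.3324662    9.16313807  96.40651673  -0.24017747  74.53676309
 -38.21067838]
[354.1, 226.2] [ 0.55050036 -0.18496744  0.06      ] 0.85
[418.5, 223.0] [ 0.56258719 -0.34186393  0.06      ] 0.81
[392.1, 237.5] [ 0.52535183 -0.27752277  0.06      ] 0.64
[454.2, 229.1] [ 0.54993986 -0.42847039  0.06      ] 0.58
[301.7, 152.6] [ 0.52420961 -0.27250072  0.06      ] 0.91
[337.3, 207.5] [ 0.56817183 -0.34255349  0.06      ] 0.86
[322.1, 268.1] [ 0.5486326  -0.43046258  0.06      ] 0.76
```

View pics/w6.png

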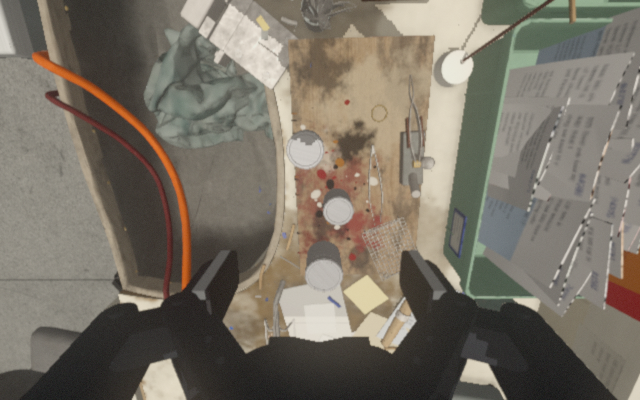

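Run:
```python
from h import *
for p,h in(((323,274),.075),((338,210),.063),((305,150),.051)): print(ray('wrist',p,h))
rows([([.547,-.440,.15],[180,0,0]),([.547,-.440,.041],[180,0,0])],0)
```

```text
[ 0.54970178 -0.43026338  0.075     ]
[ 0.56891651 -0.3448892   0.063     ]
[ 0.52776934 -0.27053193  0.051     ]
9 rows
{"dp": [1, 27, 16], "delta_rot": [-0.0, 0.0, -0.1], "claw": 0},
{"dp": [1, 55, 33], "delta_rot": [-0.0, 0.1, -0.1], "claw": 0},
{"dp": [2, 82, 49], "delta_rot": [-0.0, 0.1, -0.2], "claw": 0},
{"dp": [2, 109, 65], "delta_rot": [-0.1, 0.2, -0.2], "claw": 0},
{"dp": [3, 137, 82], "delta_rot": [-0.1, 0.2, -0.3], "claw": 0},
{"dp": [3, 137, 109], "delta_rot": [-0.1, 0.2, -0.3], "claw": 0},
{"dp": [3, 137, 136], "delta_rot": [-0.1, 0.2, -0.3], "claw": 0},
{"dp": [3, 137, 163], "delta_rot": [-0.1, 0.2, -0.3], "claw": 0},
{"dp": [3, 137, 191], "delta_rot": [-0.1, 0.2, -0.3], "claw": 0},
```

>>> apply_moves([
  {"dp": [1,33,15],"delta_rot": [0,0,0],"claw": 0},
  {"dp": [2,66,30],"delta_rot": [0,0,0],"claw": 0},
  {"dp": [3,100,46],"delta_rot": [0,0,0],"claw": 0},
  {"dp": [3,133,62],"delta_rot": [0,0,0],"claw": 0},
  {"dp": [3,133,92],"delta_rot": [0,0,0],"claw": 0},
  {"dp": [3,133,92],"delta_rot": [0,0,0],"claw": 0},
  {"dp": [3,133,92],"delta_rot": [0,0,0],"claw": 0},
  {"dp": [3,133,92],"delta_rot": [0,0,0],"claw": 0},
])

```text
t: 13.83
tool_pos: [0.5496, -0.4337, 0.1413]
orientation: [-180.0, 0.2, 0.0]
contact_force: [-0.3, -0.4, 0.6]
grip_width: 0.0855
```

```bash
cat >> h.py <<'E'
def lid(h,name='tin_a',f='x.png'):
    "lid centre: brighter top ellipse of mask nearest the camera; crude: min-enclosing fit of bright pixels"
    im=save('wrist',f); m=cm('wrist')
    for d in robot.outline_of('wrist',name):
        M=d['mask'].astype(np.uint8); g=cv2.cvtColor(im,cv2.COLOR_RGB2GRAY); v=g[M>0]; t,_=cv2.threshold(v.reshape(-1,1),0,255,cv2.THRESH_OTSU)
        ys,xs=np.where((M>0)&(g>t)); yy,xx=np.where(M>0)
        (cx,cy)=(xs.min()+xs.max())/2,(ys.min()+ys.max())/2
        print(round(float(d['score']),2),'mask',M.sum(),'bbox',xx.min(),xx.max(),yy.min(),yy.max(),'bright c',cx,cy,len(xs),ray('wrist',(cx,cy),h).round(4),'loc',np.round(d['location'],1))
E
python3 - <<'E'
from h import *
s=robot.sense();print(s['t'],s['tool_pos'],s['orientation'])
lid(.075,f='w7.png')
E
```

```text
13.8333 [ 0.54959377 -0.43374252  0.14131831] [-1.79973386e+02  1.51147074e-01  3.65076897e-02]
0.81 mask 2434 bbox 258 318 0 49 bright c 288.0 24.5 1974 [ 0.5279 -0.2966  0.075 ] loc [288.3  23.9]
0.65 mask 2949 bbox 289 345 172 238 bright c 317.0 212.0 2331 [ 0.5489 -0.4426  0.075 ] loc [315.4 207.6]
```

View pics/w7.png

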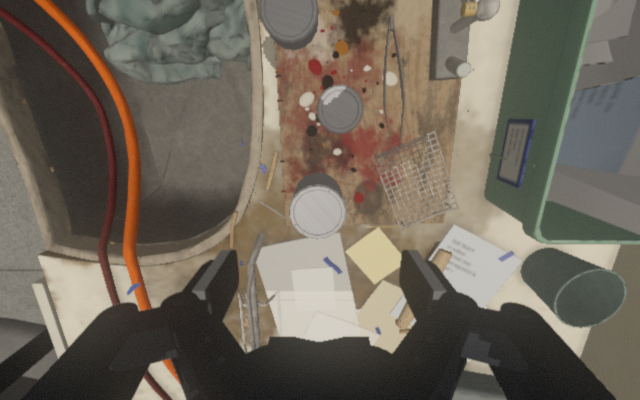

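>>> apply_moves([
  {"dp": [-1,7,20],"delta_rot": [0,0,0],"claw": 0},
  {"dp": [-1,7,45],"delta_rot": [0,0,0],"claw": 0},
  {"dp": [-1,7,70],"delta_rot": [0,0,0],"claw": 0},
  {"dp": [-1,7,90],"delta_rot": [0,0,0],"claw": 0},
  {"dp": [-1,7,100],"delta_rot": [0,0,0],"claw": 0},
  {"dp": [-1,7,100],"delta_rot": [0,0,0],"claw": 0},
  {"dp": [-1,7,100],"delta_rot": [0,0,0],"claw": 0.3},
  {"dp": [-1,7,100],"delta_rot": [0,0,0],"claw": 0.5},
  {"dp": [-1,7,100],"delta_rot": [0,0,0],"claw": 1},
  {"dp": [-1,7,100],"delta_rot": [0,0,0],"claw": 1},
  {"dp": [-1,7,100],"delta_rot": [0,0,0],"claw": 1},
  {"dp": [-1,7,100],"delta_rot": [0,0,0],"claw": 1},
])

```text
t: 14.93
tool_pos: [0.5488, -0.4436, 0.0439]
orientation: [179.8, -0.0, -0.1]
contact_force: [-1.0, 1.3, 5.6]
grip_width: 0.0481
```

Run:
```python
from h import *
s=robot.sense();print(s['t'],s['tool_pos'],s['orientation'],s['contact_force'],s['grip_width'])
lid(.075,f='w8.png')
rows([([.548,-.441,.2],[180,0,0]),([.61,-.05,.22],[180,0,0]),([.626,.074,.20],[180,0,0])],1,v=40)
```

```text
14.9333 [ 0.54883684 -0.44362429  0.0438884 ] [ 1.79794134e+02 -2.33067580e-02 -5.12474333e-02] [-1.03125512  1.26510702  5.58591004] 0.04814074834678298
0.96 mask 5331 bbox 315 394 41 126 bright c 351.5 78.5 2626 [ 0.5636 -0.3527  0.075 ] loc [352.4  84. ]
0.61 mask 7847 bbox 274 364 186 295 bright c 314.5 280.0 1482 [ 0.5467 -0.4555  0.075 ] loc [318.2 246.3]
18 rows
{"dp": [0, -1, -39], "delta_rot": [0.1, -0.0, -0.0], "claw": 1},
{"dp": [0, -1, -78], "delta_rot": [0.1, -0.0, -0.0], "claw": 1},
{"dp": [-1, -2, -117], "delta_rot": [0.2, -0.0, -0.0], "claw": 1},
{"dp": [-1, -2, -156], "delta_rot": [0.2, -0.0, -0.1], "claw": 1},
{"dp": [5, -41, -158], "delta_rot": [0.2, -0.0, -0.1], "claw": 1},
{"dp": [12, -80, -160], "delta_rot": [0.2, -0.0, -0.1], "claw": 1},
{"dp": [18, -119, -163], "delta_rot": [0.2, -0.0, -0.1], "claw": 1},
{"dp": [24, -158, -165], "delta_rot": [0.2, -0.0, -0.1], "claw": 1},
{"dp": [30, -198, -167], "delta_rot": [0.2, -0.0, -0.1], "claw": 1},
{"dp": [36, -237, -169], "delta_rot": [0.2, -0.0, -0.1], "claw": 1},
{"dp": [42, -276, -171], "delta_rot": [0.2, -0.0, -0.1], "claw": 1},
{"dp": [49, -315, -173], "delta_rot": [0.2, -0.0, -0.1], "claw": 1},
{"dp": [55, -354, -175], "delta_rot": [0.2, -0.0, -0.1], "claw": 1},
{"dp": [61, -393, -177], "delta_rot": [0.2, -0.0, -0.1], "claw": 1},
{"dp": [65, -424, -173], "delta_rot": [0.2, -0.0, -0.1], "claw": 1},
{"dp": [69, -455, -168], "delta_rot": [0.2, -0.0, -0.1], "claw": 1},
{"dp": [73, -486, -163], "delta_rot": [0.2, -0.0, -0.1], "claw": 1},
{"dp": [77, -517, -158], "delta_rot": [0.2, -0.0, -0.1], "claw": 1},
```

>>> apply_moves([
  {"dp": [0,-1,-39],"delta_rot": [0,0,0],"claw": 1},
  {"dp": [0,-1,-78],"delta_rot": [0,0,0],"claw": 1},
  {"dp": [0,-1,-117],"delta_rot": [0,0,0],"claw": 1},
  {"dp": [0,-2,-156],"delta_rot": [0,0,0],"claw": 1},
  {"dp": [6,-41,-158],"delta_rot": [0,0,0],"claw": 1},
  {"dp": [13,-80,-158],"delta_rot": [0,0,0],"claw": 1},
  {"dp": [20,-119,-158],"delta_rot": [0,0,0],"claw": 1},
  {"dp": [27,-158,-158],"delta_rot": [0,0,0],"claw": 1},
  {"dp": [34,-198,-158],"delta_rot": [0,0,0],"claw": 1},
  {"dp": [41,-237,-158],"delta_rot": [0,0,0],"claw": 1},
  {"dp": [48,-276,-158],"delta_rot": [0,0,0],"claw": 1},
  {"dp": [55,-315,-158],"delta_rot": [0,0,0],"claw": 1},
])

```text
t: 16.03
tool_pos: [0.603, -0.1252, 0.1985]
orientation: [180.0, 0.2, -0.1]
contact_force: [0.5, 0.1, -1.0]
grip_width: 0.0481
```

Run:
```python
from h import *
s=robot.sense();print(s['t'],s['tool_pos'],s['orientation'],s['contact_force'],s['grip_width'])
rows([([.64,.02,.20],[180,0,0]),([.64,.073,.18],[180,0,0]),([.64,.073,.115],[180,0,0]),([.626,.073,.10],[180,0,0])],1,v=35,hold=1)
```

```text
16.0333 [ 0.60300846 -0.1251833   0.19847908] [ 1.79997164e+02  1.50819953e-01 -6.09564966e-02] [ 0.54074848  0.13522787 -1.04603046] 0.04805340824524004
11 rows
{"dp": [7, -29, 0], "delta_rot": [0.0, 0.0, -0.0], "claw": 1},
{"dp": [15, -58, -1], "delta_rot": [0.0, 0.1, -0.0], "claw": 1},
{"dp": [22, -87, -1], "delta_rot": [0.0, 0.1, -0.0], "claw": 1},
{"dp": [29, -116, -1], "delta_rot": [0.0, 0.1, -0.0], "claw": 1},
{"dp": [37, -145, -2], "delta_rot": [0.0, 0.2, -0.1], "claw": 1},
{"dp": [37, -172, 8], "delta_rot": [0.0, 0.2, -0.1], "claw": 1},
{"dp": [37, -198, 18], "delta_rot": [0.0, 0.2, -0.1], "claw": 1},
{"dp": [37, -198, 51], "delta_rot": [0.0, 0.2, -0.1], "claw": 1},
{"dp": [37, -198, 83], "delta_rot": [0.0, 0.2, -0.1], "claw": 1},
{"dp": [23, -198, 98], "delta_rot": [0.0, 0.2, -0.1], "claw": 1},
{"dp": [23, -198, 98], "delta_rot": [0.0, 0.2, -0.1], "claw": 1},
```

>>> apply_moves([
  {"dp": [7,-29,0],"delta_rot": [0,0,0],"claw": 1},
  {"dp": [15,-58,0],"delta_rot": [0,0,0],"claw": 1},
  {"dp": [22,-87,0],"delta_rot": [0,0,0],"claw": 1},
  {"dp": [29,-116,0],"delta_rot": [0,0,0],"claw": 1},
  {"dp": [37,-145,0],"delta_rot": [0,0,0],"claw": 1},
  {"dp": [37,-172,8],"delta_rot": [0,0,0],"claw": 1},
  {"dp": [37,-198,18],"delta_rot": [0,0,0],"claw": 1},
  {"dp": [37,-198,51],"delta_rot": [0,0,0],"claw": 1},
  {"dp": [37,-198,80],"delta_rot": [0,0,0],"claw": 1},
  {"dp": [30,-198,90],"delta_rot": [0,0,0],"claw": 1},
  {"dp": [23,-198,98],"delta_rot": [0,0,0],"claw": 1},
  {"dp": [23,-198,98],"delta_rot": [0,0,0],"claw": 1},
])

```text
t: 17.03
tool_pos: [0.6234, 0.0708, 0.0983]
orientation: [-180.0, 0.5, -0.1]
contact_force: [-0.0, 0.0, -2.6]
grip_width: 0.0481
```

>>> apply_moves([
  {"dp": [0,0,0],"delta_rot": [0,0,0],"claw": 1},
  {"dp": [0,0,0],"delta_rot": [0,0,0],"claw": 1},
  {"dp": [0,0,0],"delta_rot": [0,0,0],"claw": 1},
])

```text
t: 17.28
tool_pos: [0.6278, 0.0704, 0.1028]
orientation: [180.0, -0.1, -0.1]
contact_force: [-0.7, 0.1, -1.5]
grip_width: 0.0482
```

Run:
```python
from h import *
s=robot.sense();print(s['t'],s['tool_pos'],s['orientation'],s['contact_force'],s['grip_width'])
save('wrist','w9.png')
```

```text
17.2833 [0.62778077 0.07037727 0.1027701 ] [ 1.79988000e+02 -8.49467468e-02 -8.26615020e-02] [-0.73707423  0.05013977 -1.54869483] 0.04819080291634367
```

View pics/w9.png

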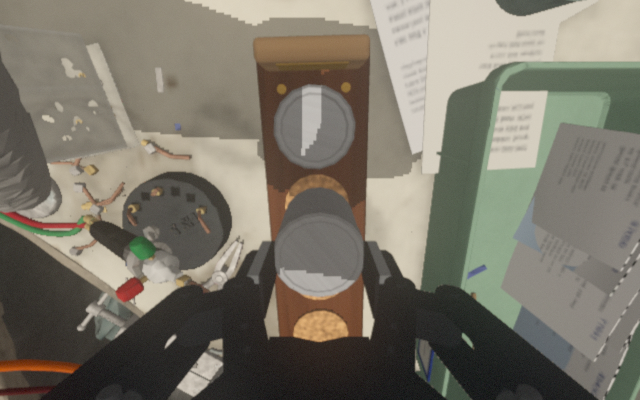

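>>> apply_moves([
  {"dp": [-1,-1,6],"delta_rot": [0,0,0],"claw": 1},
  {"dp": [-1.5,-3,12],"delta_rot": [0,0,0],"claw": 1},
  {"dp": [-1.5,-3,18],"delta_rot": [0,0,0],"claw": 1},
  {"dp": [-1.5,-3,22],"delta_rot": [0,0,0],"claw": 1},
  {"dp": [-1.5,-3,25],"delta_rot": [0,0,0],"claw": 1},
  {"dp": [-1.5,-3,27],"delta_rot": [0,0,0],"claw": 1},
  {"dp": [-1.5,-3,28],"delta_rot": [0,0,0],"claw": 1},
  {"dp": [-1.5,-3,28],"delta_rot": [0,0,0],"claw": 1},
  {"dp": [-1.5,-3,28],"delta_rot": [0,0,0],"claw": 1},
])

```text
t: 18.08
tool_pos: [0.6247, 0.074, 0.074]
orientation: [-180.0, 0.2, -0.0]
contact_force: [-3.1, -0.0, 6.5]
grip_width: 0.0481
```

>>> apply_moves([
  {"dp": [0,0,0],"delta_rot": [0,0,0],"claw": 0.15},
  {"dp": [0,0,0],"delta_rot": [0,0,0],"claw": 0},
  {"dp": [0,0,0],"delta_rot": [0,0,0],"claw": 0},
  {"dp": [0,0,0],"delta_rot": [0,0,0],"claw": 0},
  {"dp": [2,0,-15],"delta_rot": [0,0,0],"claw": 0},
  {"dp": [2,0,-40],"delta_rot": [0,0,0],"claw": 0},
  {"dp": [12,0,-70],"delta_rot": [0,0,0],"claw": 0},
  {"dp": [14,10,-105],"delta_rot": [0,0,0],"claw": 0},
  {"dp": [10,40,-126],"delta_rot": [0,0,0],"claw": 0},
  {"dp": [0,80,-126],"delta_rot": [0,0,0],"claw": 0},
  {"dp": [-7,118,-126],"delta_rot": [0,0,0],"claw": 0},
  {"dp": [-14,156,-126],"delta_rot": [0,0,0],"claw": 0},
])

```text
t: 19.08
tool_pos: [0.6106, -0.0835, 0.1991]
orientation: [180.0, 0.1, 0.0]
contact_force: [0.1, -0.2, -0.0]
grip_width: 0.0853
```

Run:
```python
from h import *
s=robot.sense();print(s['t'],s['tool_pos'],s['orientation'],s['contact_force'],s['grip_width'])
save('top','t2.png')
for d in robot.outline_of('top','tin_a'):
  print(d['score'],d['location'],ray('top',d['location'],.06).round(4))
rows([([.565,-.345,.2],[-160,0,0]),([.565,-.345,.11],[-160,0,0])],0,v=41)
```

```text
19.0833 [ 0.61061056 -0.08352076  0.19908845] [1.79966723e+02 7.81310671e-02 8.75289261e-03] [ 0.10584253 -0.22100268 -0.04051912] 0.0852518797179556
0.81 [422.6, 225.6] [ 0.5565 -0.3518  0.06  ]
0.72 [242.0, 192.3] [0.6275 0.0931 0.06  ]
0.56 [221.0, 190.0] [0.6319 0.1454 0.06  ]
10 rows
{"dp": [-6, 37, 0], "delta_rot": [2.9, 0.0, -0.1], "claw": 0},
{"dp": [-12, 74, 0], "delta_rot": [5.7, 0.0, -0.1], "claw": 0},
{"dp": [-19, 111, 0], "delta_rot": [8.6, 0.0, -0.2], "claw": 0},
{"dp": [-25, 147, -1], "delta_rot": [11.5, 0.1, -0.2], "claw": 0},
{"dp": [-31, 184, -1], "delta_rot": [14.4, 0.1, -0.3], "claw": 0},
{"dp": [-37, 221, -1], "delta_rot": [17.2, 0.1, -0.4], "claw": 0},
{"dp": [-43, 258, -1], "delta_rot": [20.1, 0.1, -0.4], "claw": 0},
{"dp": [-43, 258, 29], "delta_rot": [20.1, 0.1, -0.4], "claw": 0},
{"dp": [-43, 258, 59], "delta_rot": [20.1, 0.1, -0.4], "claw": 0},
{"dp": [-43, 258, 89], "delta_rot": [20.1, 0.1, -0.4], "claw": 0},
```

>>> apply_moves([
  {"dp": [-6,37,0],"delta_rot": [3,0,0],"claw": 0},
  {"dp": [-12,74,0],"delta_rot": [6,0,0],"claw": 0},
  {"dp": [-19,111,0],"delta_rot": [9,0,0],"claw": 0},
  {"dp": [-25,147,0],"delta_rot": [12,0,0],"claw": 0},
  {"dp": [-31,184,10],"delta_rot": [15,0,0],"claw": 0},
  {"dp": [-38,221,20],"delta_rot": [18,0,0],"claw": 0},
  {"dp": [-46,258,30],"delta_rot": [20,0,0],"claw": 0},
  {"dp": [-46,261,60],"delta_rot": [20,0,0],"claw": 0},
  {"dp": [-46,261,90],"delta_rot": [20,0,0],"claw": 0},
  {"dp": [-46,261,90],"delta_rot": [20,0,0],"claw": 0},
  {"dp": [-46,261,90],"delta_rot": [20,0,0],"claw": 0},
])

```text
t: 20.1
tool_pos: [0.5633, -0.3415, 0.1059]
orientation: [-159.7, 0.4, -0.0]
contact_force: [0.5, 0.4, 0.8]
grip_width: 0.0851
```

Run:
```python
from h import *
s=robot.sense();print(s['t'],s['tool_pos'],s['orientation'])
lid(.063,f='w10.png')
rows([([.564,-.3445,.030],[-160,0,0])],0,v=20)
```

```text
20.1 [ 0.56326101 -0.34145748  0.10587639] [-1.59736935e+02  4.08153467e-01 -4.14599673e-02]
0.7 mask 2481 bbox 248 303 131 186 bright c 275.5 158.5 2285 [ 0.5299 -0.2831  0.063 ] loc [274.5 160.1]
0.61 mask 1847 bbox 300 347 222 270 bright c 323.0 248.0 1403 [ 0.5691 -0.3567  0.063 ] loc [322.7 243.7]
5 rows
{"dp": [0, 6, 15], "delta_rot": [0.0, 0.0, -0.0], "claw": 0},
{"dp": [-1, 12, 30], "delta_rot": [0.0, 0.0, -0.0], "claw": 0},
{"dp": [-1, 17, 45], "delta_rot": [0.0, 0.0, -0.0], "claw": 0},
{"dp": [-1, 23, 60], "delta_rot": [0.1, 0.1, -0.0], "claw": 0},
{"dp": [-1, 29, 75], "delta_rot": [0.1, 0.1, -0.0], "claw": 0},
```

>>> apply_moves([
  {"dp": [1,7,15],"delta_rot": [0,0,0],"claw": 0},
  {"dp": [1,14,32],"delta_rot": [0,0,0],"claw": 0},
  {"dp": [1,21,50],"delta_rot": [0,0,0],"claw": 0},
  {"dp": [1,27,65],"delta_rot": [0,0,0],"claw": 0},
  {"dp": [1,30,75],"delta_rot": [0,0,0],"claw": 0},
  {"dp": [1,30,75],"delta_rot": [0,0,0],"claw": 0},
  {"dp": [1,30,75],"delta_rot": [0,0,0],"claw": 0.3},
  {"dp": [1,30,75],"delta_rot": [0,0,0],"claw": 0.5},
  {"dp": [1,30,75],"delta_rot": [0,0,0],"claw": 1},
  {"dp": [1,30,75],"delta_rot": [0,0,0],"claw": 1},
  {"dp": [1,30,75],"delta_rot": [0,0,0],"claw": 1},
  {"dp": [1,30,75],"delta_rot": [0,0,0],"claw": 1},
])

```text
t: 21.2
tool_pos: [0.566, -0.3468, 0.0296]
orientation: [-160.1, 0.0, -0.1]
contact_force: [-0.4, -0.7, 4.8]
grip_width: 0.0373
```

Run:
```python
from h import *
s=robot.sense();print(s['t'],s['tool_pos'],s['orientation'],s['contact_force'],s['grip_width'])
lid(.063,f='w11.png')
rows([([.565,-.345,.19],[-160,0,0]),([.64,.0,.19],[-160,0,0])],1,v=41,hold=2)
```

```text
21.2 [ 0.56603108 -0.34683488  0.02961544] [-1.60139576e+02  2.10374922e-02 -6.32790605e-02] [-0.42250668 -0.72843959  4.77940892] 0.037251275786094
0.82 mask 5624 bbox 210 293 83 168 bright c 251.5 122.0 4977 [ 0.5302 -0.2829  0.063 ] loc [250.1 125.6]
0.63 mask 4160 bbox 284 353 219 292 bright c 318.5 256.0 3217 [ 0.5661 -0.3545  0.063 ] loc [318.  253.6]
15 rows
{"dp": [0, -14, -38], "delta_rot": [0.0, -0.0, -0.0], "claw": 1},
{"dp": [-1, -28, -75], "delta_rot": [0.1, -0.0, -0.0], "claw": 1},
{"dp": [-1, -42, -113], "delta_rot": [0.1, -0.0, -0.1], "claw": 1},
{"dp": [-1, -56, -150], "delta_rot": [0.1, -0.0, -0.1], "claw": 1},
{"dp": [7, -92, -137], "delta_rot": [0.1, -0.0, -0.1], "claw": 1},
{"dp": [16, -128, -124], "delta_rot": [0.1, -0.0, -0.1], "claw": 1},
{"dp": [24, -164, -111], "delta_rot": [0.1, -0.0, -0.1], "claw": 1},
{"dp": [32, -200, -98], "delta_rot": [0.1, -0.0, -0.1], "claw": 1},
{"dp": [40, -237, -85], "delta_rot": [0.1, -0.0, -0.1], "claw": 1},
{"dp": [49, -273, -72], "delta_rot": [0.1, -0.0, -0.1], "claw": 1},
{"dp": [57, -309, -59], "delta_rot": [0.1, -0.0, -0.1], "claw": 1},
{"dp": [65, -345, -46], "delta_rot": [0.1, -0.0, -0.1], "claw": 1},
{"dp": [74, -381, -33], "delta_rot": [0.1, -0.0, -0.1], "claw": 1},
{"dp": [74, -381, -33], "delta_rot": [0.1, -0.0, -0.1], "claw": 1},
{"dp": [74, -381, -33], "delta_rot": [0.1, -0.0, -0.1], "claw": 1},
```

>>> apply_moves([
  {"dp": [0,0,0],"delta_rot": [0,0,0],"claw": 0.25},
  {"dp": [0,0,0],"delta_rot": [0,0,0],"claw": 0.25},
  {"dp": [0,0,0],"delta_rot": [0,0,0],"claw": 0.25},
  {"dp": [0,-2,-1],"delta_rot": [4,0,0],"claw": 0.25},
  {"dp": [0,-4,-2.2],"delta_rot": [8,0,0],"claw": 0.25},
  {"dp": [0,-5.6,-3.3],"delta_rot": [12,0,0],"claw": 0.25},
  {"dp": [0,-5.6,-3.3],"delta_rot": [12,0,0],"claw": 0.25},
  {"dp": [0,-5.6,-3.3],"delta_rot": [12,0,0],"claw": 0.6},
  {"dp": [0,-5.6,-3.3],"delta_rot": [12,0,0],"claw": 1},
  {"dp": [0,-5.6,-3.3],"delta_rot": [12,0,0],"claw": 1},
  {"dp": [0,-5.6,-3.3],"delta_rot": [12,0,0],"claw": 1},
  {"dp": [0,-5.6,-3.3],"delta_rot": [12,0,0],"claw": 1},
])

```text
t: 22.3
tool_pos: [0.5652, -0.341, 0.0328]
orientation: [-148.0, 0.2, -0.0]
contact_force: [-0.4, 0.1, -0.1]
grip_width: 0.0372
```

Run:
```python
from h import *
s=robot.sense();print(s['t'],s['tool_pos'],s['orientation'],s['contact_force'],s['grip_width'])
lid(.063,f='w12.png')
o=-148
rows([([.566,-.3426,.16],[o,0,0]),([.645,-.01,.16],[o,0,0])],1,v=41,hold=0)
```

```text
22.3 [ 0.56515754 -0.34100453  0.03283064] [-1.48042077e+02  1.66268639e-01 -2.38183510e-03] [-0.3833552   0.12454674 -0.05464654] 0.03715981551880807
0.87 mask 4187 bbox 284 353 218 292 bright c 319.0 254.0 3302 [ 0.5655 -0.3547  0.063 ] loc [316.7 253.7]
0.62 mask 4708 bbox 220 296 104 184 bright c 258.0 144.0 3800 [ 0.5297 -0.291   0.063 ] loc [259.5 147.8]
13 rows
{"dp": [0, -17, -27], "delta_rot": [0.0, 0.0, -0.0], "claw": 1},
{"dp": [0, -33, -54], "delta_rot": [0.0, 0.1, -0.1], "claw": 1},
{"dp": [0, -50, -82], "delta_rot": [0.0, 0.1, -0.1], "claw": 1},
{"dp": [1, -66, -109], "delta_rot": [0.0, 0.1, -0.1], "claw": 1},
{"dp": [9, -98, -89], "delta_rot": [0.0, 0.1, -0.1], "claw": 1},
{"dp": [18, -129, -70], "delta_rot": [0.0, 0.1, -0.1], "claw": 1},
{"dp": [27, -160, -50], "delta_rot": [0.0, 0.1, -0.1], "claw": 1},
{"dp": [36, -192, -31], "delta_rot": [0.0, 0.1, -0.1], "claw": 1},
{"dp": [44, -223, -11], "delta_rot": [0.0, 0.1, -0.1], "claw": 1},
{"dp": [53, -254, 9], "delta_rot": [0.0, 0.1, -0.1], "claw": 1},
{"dp": [62, -286, 28], "delta_rot": [0.0, 0.1, -0.1], "claw": 1},
{"dp": [71, -317, 48], "delta_rot": [0.0, 0.1, -0.1], "claw": 1},
{"dp": [79, -348, 67], "delta_rot": [0.0, 0.1, -0.1], "claw": 1},
```

>>> apply_moves([
  {"dp": [0,-19,-31],"delta_rot": [0,0,0],"claw": 1},
  {"dp": [0,-38,-62],"delta_rot": [0,0,0],"claw": 1},
  {"dp": [0,-57,-93],"delta_rot": [0,0,0],"claw": 1},
  {"dp": [1,-74,-122],"delta_rot": [0,0,0],"claw": 1},
  {"dp": [9,-106,-102],"delta_rot": [0,0,0],"claw": 1},
  {"dp": [18,-137,-83],"delta_rot": [0,0,0],"claw": 1},
  {"dp": [27,-168,-63],"delta_rot": [0,0,0],"claw": 1},
  {"dp": [36,-200,-44],"delta_rot": [0,0,0],"claw": 1},
  {"dp": [45,-231,-24],"delta_rot": [0,0,0],"claw": 1},
  {"dp": [54,-262,-4],"delta_rot": [0,0,0],"claw": 1},
  {"dp": [63,-294,15],"delta_rot": [0,0,0],"claw": 1},
  {"dp": [72,-325,35],"delta_rot": [0,0,0],"claw": 1},
])

```text
t: 23.4
tool_pos: [0.6378, -0.0454, 0.1753]
orientation: [-148.0, 0.2, -0.0]
contact_force: [1.1, -0.3, -0.2]
grip_width: 0.0368
```

>>> apply_moves([
  {"dp": [0,0,0],"delta_rot": [0,0,0],"claw": 1},
  {"dp": [0,0,0],"delta_rot": [0,0,0],"claw": 1},
])

```text
t: 23.57
tool_pos: [0.6374, -0.045, 0.1749]
orientation: [-148.0, 0.2, 0.2]
contact_force: [-0.2, -0.8, -0.8]
grip_width: 0.0369
```

Run:
```python
from h import *
s=robot.sense();print(s['t'],s['tool_pos'],s['orientation'],s['contact_force'],s['grip_width'])
o=-148
rows([([.642,.006,.16],[o,0,0]),([.642,.01,.10],[o,0,0]),([.630,.0195,.072],[o,0,0])],1,v=25,hold=2)
save('wrist','w13.png')
```

```text
23.5667 [ 0.63736938 -0.04504315  0.17492543] [-148.02370532    0.18929657    0.18603771] [-0.2251797  -0.8460649  -0.82726089] 0.03691575733743879
10 rows
{"dp": [2, -12, 13], "delta_rot": [0.0, 0.1, 0.0], "claw": 1},
{"dp": [3, -24, 26], "delta_rot": [0.0, 0.2, 0.0], "claw": 1},
{"dp": [5, -35, 40], "delta_rot": [0.0, 0.3, 0.1], "claw": 1},
{"dp": [5, -26, 57], "delta_rot": [0.0, 0.3, 0.1], "claw": 1},
{"dp": [5, -16, 75], "delta_rot": [0.0, 0.3, 0.1], "claw": 1},
{"dp": [5, -7, 93], "delta_rot": [0.0, 0.3, 0.1], "claw": 1},
{"dp": [-1, -4, 107], "delta_rot": [0.0, 0.3, 0.1], "claw": 1},
{"dp": [-7, 0, 122], "delta_rot": [0.0, 0.3, 0.1], "claw": 1},
{"dp": [-7, 0, 122], "delta_rot": [0.0, 0.3, 0.1], "claw": 1},
{"dp": [-7, 0, 122], "delta_rot": [0.0, 0.3, 0.1], "claw": 1},
```

View pics/w13.png

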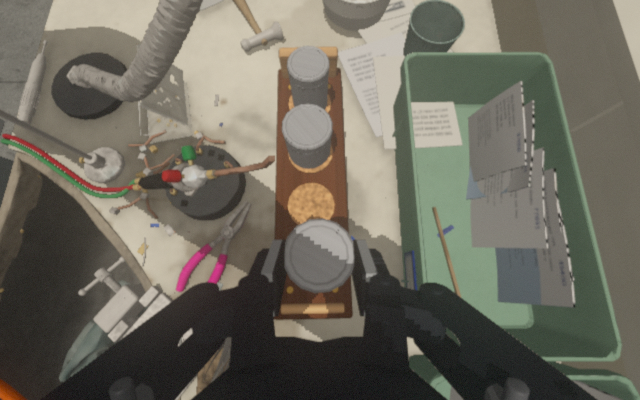

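>>> apply_moves([
  {"dp": [2,-12,13],"delta_rot": [0,0,0],"claw": 1},
  {"dp": [3,-24,26],"delta_rot": [0,0,0],"claw": 1},
  {"dp": [5,-35,40],"delta_rot": [0,0,0],"claw": 1},
  {"dp": [5,-26,57],"delta_rot": [0,0,0],"claw": 1},
  {"dp": [5,-16,75],"delta_rot": [0,0,0],"claw": 1},
  {"dp": [5,-7,93],"delta_rot": [0,0,0],"claw": 1},
  {"dp": [-1,-4,107],"delta_rot": [0,0,0],"claw": 1},
  {"dp": [-7,0,119],"delta_rot": [0,0,0],"claw": 1},
  {"dp": [-7,0,121],"delta_rot": [0,0,0],"claw": 1},
  {"dp": [-7,0,121],"delta_rot": [0,0,0],"claw": 1},
  {"dp": [-7,0,121],"delta_rot": [0,0,0],"claw": 1},
])

```text
t: 24.53
tool_pos: [0.6311, 0.0166, 0.0733]
orientation: [-148.0, 0.1, -0.1]
contact_force: [0.6, 0.0, -1.5]
grip_width: 0.0367
```

Run:
```python
from h import *
s=robot.sense();print(s['t'],s['tool_pos'],s['orientation'],s['contact_force'],s['grip_width'])
rows([([.630,.0195,.0625],[-148,0,0])],1,v=2,hold=2)
```

```text
24.5333 [0.63107356 0.01664828 0.07334928] [-1.48016345e+02  8.23564794e-02 -5.92008859e-02] [ 0.61766937  0.00165207 -1.54846874] 0.0366994263476679
8 rows
{"dp": [0, 1, 2], "delta_rot": [0.0, 0.0, -0.0], "claw": 1},
{"dp": [0, 1, 4], "delta_rot": [0.0, 0.0, -0.0], "claw": 1},
{"dp": [-1, 2, 5], "delta_rot": [0.0, 0.0, -0.0], "claw": 1},
{"dp": [-1, 2, 7], "delta_rot": [0.0, 0.0, -0.1], "claw": 1},
{"dp": [-1, 3, 9], "delta_rot": [0.0, 0.0, -0.1], "claw": 1},
{"dp": [-1, 3, 11], "delta_rot": [0.0, 0.0, -0.1], "claw": 1},
{"dp": [-1, 3, 11], "delta_rot": [0.0, 0.0, -0.1], "claw": 1},
{"dp": [-1, 3, 11], "delta_rot": [0.0, 0.0, -0.1], "claw": 1},
```

>>> apply_moves([
  {"dp": [0,1,2],"delta_rot": [0,0,0],"claw": 1},
  {"dp": [0,1,4],"delta_rot": [0,0,0],"claw": 1},
  {"dp": [-1,2,5],"delta_rot": [0,0,0],"claw": 1},
  {"dp": [-1,2,7],"delta_rot": [0,0,0],"claw": 1},
  {"dp": [-1,3,9],"delta_rot": [0,0,0],"claw": 1},
  {"dp": [-1,3,10],"delta_rot": [0,0,0],"claw": 1},
  {"dp": [-1,3,10],"delta_rot": [0,0,0],"claw": 1},
  {"dp": [-1,3,10],"delta_rot": [0,0,0],"claw": 1},
])

```text
t: 25.2
tool_pos: [0.6296, 0.0193, 0.0626]
orientation: [-148.0, 0.1, -0.1]
contact_force: [-0.4, -0.7, 1.4]
grip_width: 0.0369
```

>>> apply_moves([
  {"dp": [0,0,0],"delta_rot": [0,0,0],"claw": 0.15},
  {"dp": [0,0,0],"delta_rot": [0,0,0],"claw": 0.1},
  {"dp": [0,0,0],"delta_rot": [0,0,0],"claw": 0.1},
  {"dp": [0,0,0],"delta_rot": [0,0,0],"claw": 0.1},
  {"dp": [0,0,-12],"delta_rot": [0,0,0],"claw": 0.1},
  {"dp": [0,0,-35],"delta_rot": [0,0,0],"claw": 0.1},
  {"dp": [0,0,-65],"delta_rot": [0,0,0],"claw": 0.1},
  {"dp": [0,0,-100],"delta_rot": [0,0,0],"claw": 0},
  {"dp": [0,0,-130],"delta_rot": [0,0,0],"claw": 0},
  {"dp": [0,0,-150],"delta_rot": [0,0,0],"claw": 0},
  {"dp": [0,0,-150],"delta_rot": [0,0,0],"claw": 0},
])

```text
t: 26.12
tool_pos: [0.6325, -0.0636, 0.1957]
orientation: [-148.3, -0.4, -0.2]
contact_force: [0.7, 0.2, 0.3]
grip_width: 0.0852
```

Run:
```python
from h import *
s=robot.sense();print(s['t'],s['tool_pos'],s['orientation'],s['contact_force'],s['grip_width'])
lid(.1,f='w14.png')
rows([([.526,-.255,.19],[180,0,0]),([.526,-.278,.12],[180,0,0])],0,v=38,hold=2)
```

```text
26.1167 [ 0.6325112  -0.06359914  0.195745  ] [-148.2743328    -0.38533102   -0.20387775] [0.72638337 0.18633536 0.26020756] 0.085161017739564
0.95 mask 1881 bbox 292 330 45 102 bright c 311.0 72.0 1026 [0.6217 0.1378 0.1   ] loc [308.   72.7]
0.92 mask 2264 bbox 287 333 99 159 bright c 310.5 126.5 1523 [0.6215 0.0687 0.1   ] loc [310.  128.9]
0.71 mask 1189 bbox 297 332 167 208 bright c 314.5 186.5 955 [0.626  0.0009 0.1   ] loc [313.6 185.2]
10 rows
{"dp": [-17, 28, -17], "delta_rot": [-5.3, 0.0, -0.0], "claw": 0},
{"dp": [-35, 55, -34], "delta_rot": [-10.6, 0.0, -0.0], "claw": 0},
{"dp": [-52, 83, -51], "delta_rot": [-16.0, 0.0, -0.1], "claw": 0},
{"dp": [-69, 110, -68], "delta_rot": [-21.3, 0.0, -0.1], "claw": 0},
{"dp": [-86, 138, -85], "delta_rot": [-26.6, 0.0, -0.1], "claw": 0},
{"dp": [-104, 165, -103], "delta_rot": [-31.9, 0.1, -0.1], "claw": 0},
{"dp": [-104, 194, -79], "delta_rot": [-31.9, 0.1, -0.1], "claw": 0},
{"dp": [-103, 222, -55], "delta_rot": [-31.9, 0.1, -0.1], "claw": 0},
{"dp": [-103, 222, -55], "delta_rot": [-31.9, 0.1, -0.1], "claw": 0},
{"dp": [-103, 222, -55], "delta_rot": [-31.9, 0.1, -0.1], "claw": 0},
```

>>> apply_moves([
  {"dp": [-17,28,-17],"delta_rot": [-5.3,0,0],"claw": 0},
  {"dp": [-35,55,-34],"delta_rot": [-10.6,0,0],"claw": 0},
  {"dp": [-52,83,-51],"delta_rot": [-16,0,0],"claw": 0},
  {"dp": [-69,110,-68],"delta_rot": [-21.3,0,0],"claw": 0},
  {"dp": [-86,138,-85],"delta_rot": [-26.6,0,0],"claw": 0},
  {"dp": [-104,165,-103],"delta_rot": [-32,0,0],"claw": 0},
  {"dp": [-104,194,-79],"delta_rot": [-32,0,0],"claw": 0},
  {"dp": [-103,222,-55],"delta_rot": [-32,0,0],"claw": 0},
  {"dp": [-103,222,-55],"delta_rot": [-32,0,0],"claw": 0},
  {"dp": [-103,222,-55],"delta_rot": [-32,0,0],"claw": 0},
  {"dp": [-103,222,-55],"delta_rot": [-32,0,0],"claw": 0},
])

```text
t: 27.13
tool_pos: [0.5264, -0.2764, 0.1187]
orientation: [-179.9, 0.2, -0.0]
contact_force: [0.7, 0.1, -0.6]
grip_width: 0.0851
```

Run:
```python
from h import *
s=robot.sense();print(s['t'],s['tool_pos'],s['orientation'],s['contact_force'],s['grip_width'])
lid(.051,f='w15.png')
```

```text
27.1333 [ 0.52644356 -0.27640137  0.11871214] [-1.79938396e+02  2.21704448e-01 -7.84937121e-04] [ 0.73656315  0.06860797 -0.56208835] 0.08505219940150566
0.57 mask 2392 bbox 291 344 172 228 bright c 317.0 200.0 1978 [ 0.5263 -0.2746  0.051 ] loc [315.  201.9]
```

>>> apply_moves([
  {"dp": [0,1,20],"delta_rot": [0,0,0],"claw": 0.22},
  {"dp": [0,1,45],"delta_rot": [0,0,0],"claw": 0.22},
  {"dp": [0,1,65],"delta_rot": [0,0,0],"claw": 0.22},
  {"dp": [0,1,78],"delta_rot": [0,0,0],"claw": 0.22},
  {"dp": [0,1,86],"delta_rot": [0,0,0],"claw": 0.22},
  {"dp": [0,1,90],"delta_rot": [0,0,0],"claw": 0.22},
  {"dp": [0,1,90],"delta_rot": [0,0,0],"claw": 0.22},
])

```text
t: 27.82
tool_pos: [0.5264, -0.2784, 0.0291]
orientation: [180.0, 0.2, -0.0]
contact_force: [0.2, 1.1, 0.2]
grip_width: 0.0668
```

Run:
```python
from h import *
s=robot.sense();print(s['t'],s['tool_pos'],s['orientation'],s['contact_force'],s['grip_width'])
save('wrist','w16.png')
```

```text
27.8167 [ 0.52640268 -0.27836198  0.02907536] [ 1.79991002e+02  1.57609245e-01 -3.30622976e-02] [0.20999345 1.08319851 0.17529889] 0.06677778986204387
```

View pics/w16.png

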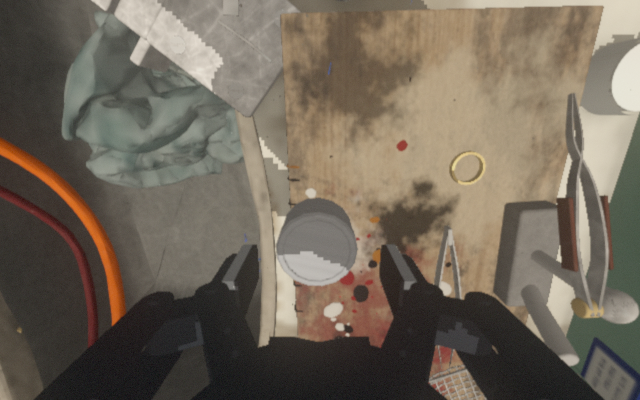

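Run:
```python
from h import *
print(ray('wrist',(317,250),.051), proj('wrist',[.526,-.278,.051]))
```

```text
[ 0.52601489 -0.27738933  0.051     ] [317. 251.]
```

Aligned. Down 9 mm more and grip.

>>> apply_moves([
  {"dp": [0,0,4],"delta_rot": [0,0,0],"claw": 0.22},
  {"dp": [0,0,8],"delta_rot": [0,0,0],"claw": 0.22},
  {"dp": [0,0,9],"delta_rot": [0,0,0],"claw": 0.22},
  {"dp": [0,0,9],"delta_rot": [0,0,0],"claw": 0.22},
  {"dp": [0,0,9],"delta_rot": [0,0,0],"claw": 0.4},
  {"dp": [0,0,9],"delta_rot": [0,0,0],"claw": 0.6},
  {"dp": [0,0,9],"delta_rot": [0,0,0],"claw": 1},
  {"dp": [0,0,9],"delta_rot": [0,0,0],"claw": 1},
  {"dp": [0,0,9],"delta_rot": [0,0,0],"claw": 1},
  {"dp": [0,0,9],"delta_rot": [0,0,0],"claw": 1},
])

```text
t: 28.7
tool_pos: [0.5267, -0.2788, 0.0208]
orientation: [179.9, 0.1, -0.0]
contact_force: [0.1, -0.0, 4.7]
grip_width: 0.0442
```

Run:
```python
from h import *
s=robot.sense();print(s['t'],s['tool_pos'],s['orientation'],s['contact_force'],s['grip_width'])
rows([([.526,-.278,.15],[180,0,0]),([.629,-.0585,.15],[180,0,0]),([.629,-.0585,.07],[180,0,0])],1,v=40,hold=1)
```

```text
28.7 [ 0.52666718 -0.2788357   0.02075339] [ 1.79939869e+02  9.64451765e-02 -4.63861869e-02] [ 0.11198061 -0.03061428  4.66209961] 0.04417938650136256
14 rows
{"dp": [0, 0, -32], "delta_rot": [0.0, 0.0, -0.0], "claw": 1},
{"dp": [0, 0, -65], "delta_rot": [0.0, 0.0, -0.0], "claw": 1},
{"dp": [-1, -1, -97], "delta_rot": [0.0, 0.1, -0.0], "claw": 1},
{"dp": [-1, -1, -129], "delta_rot": [0.1, 0.1, -0.0], "claw": 1},
{"dp": [14, -32, -129], "delta_rot": [0.1, 0.1, -0.0], "claw": 1},
{"dp": [28, -63, -129], "delta_rot": [0.1, 0.1, -0.0], "claw": 1},
{"dp": [43, -95, -129], "delta_rot": [0.1, 0.1, -0.0], "claw": 1},
{"dp": [58, -126, -129], "delta_rot": [0.1, 0.1, -0.0], "claw": 1},
{"dp": [73, -158, -130], "delta_rot": [0.1, 0.1, -0.0], "claw": 1},
{"dp": [87, -189, -130], "delta_rot": [0.1, 0.1, -0.0], "claw": 1},
{"dp": [102, -220, -130], "delta_rot": [0.1, 0.1, -0.0], "claw": 1},
{"dp": [102, -220, -90], "delta_rot": [0.1, 0.1, -0.0], "claw": 1},
{"dp": [102, -220, -50], "delta_rot": [0.1, 0.1, -0.0], "claw": 1},
{"dp": [102, -220, -50], "delta_rot": [0.1, 0.1, -0.0], "claw": 1},
```

>>> apply_moves([
  {"dp": [0,0,-37],"delta_rot": [0,0,0],"claw": 1},
  {"dp": [0,0,-75],"delta_rot": [0,0,0],"claw": 1},
  {"dp": [0,0,-113],"delta_rot": [0,0,0],"claw": 1},
  {"dp": [0,0,-150],"delta_rot": [0,0,0],"claw": 1},
  {"dp": [14,-32,-150],"delta_rot": [0,0,0],"claw": 1},
  {"dp": [29,-63,-150],"delta_rot": [0,0,0],"claw": 1},
  {"dp": [44,-95,-150],"delta_rot": [0,0,0],"claw": 1},
  {"dp": [58,-126,-150],"delta_rot": [0,0,0],"claw": 1},
  {"dp": [73,-158,-150],"delta_rot": [0,0,0],"claw": 1},
  {"dp": [87,-189,-150],"delta_rot": [0,0,0],"claw": 1},
  {"dp": [102,-219,-150],"delta_rot": [0,0,0],"claw": 1},
  {"dp": [102,-219,-120],"delta_rot": [0,0,0],"claw": 1},
])

```text
t: 29.7
tool_pos: [0.6343, -0.0551, 0.1456]
orientation: [180.0, -0.6, 0.2]
contact_force: [1.7, -0.9, 1.7]
grip_width: 0.0438
```

>>> apply_moves([
  {"dp": [0,0,0],"delta_rot": [0,0,0],"claw": 1},
  {"dp": [0,0,20],"delta_rot": [0,0,0],"claw": 1},
  {"dp": [0,0,45],"delta_rot": [0,0,0],"claw": 1},
  {"dp": [0,0,65],"delta_rot": [0,0,0],"claw": 1},
  {"dp": [0,0,75],"delta_rot": [0,0,0],"claw": 1},
  {"dp": [0,0,75],"delta_rot": [0,0,0],"claw": 1},
  {"dp": [0,0,75],"delta_rot": [0,0,0],"claw": 1},
  {"dp": [0,0,75],"delta_rot": [0,0,0],"claw": 1},
])

```text
t: 30.37
tool_pos: [0.6293, -0.0601, 0.0661]
orientation: [180.0, 0.0, -0.1]
contact_force: [-0.1, 0.5, 0.3]
grip_width: 0.0441
```

Run:
```python
from h import *
s=robot.sense();print(s['t'],s['tool_pos'],s['orientation'],s['contact_force'],s['grip_width'])
lid(.093,f='w17.png')
```

```text
30.3667 [ 0.62927162 -0.06013649  0.0661262 ] [ 1.79964238e+02  4.95936042e-02 -8.14514762e-02] [-0.12514411  0.47125539  0.33077838] 0.04412939833729687
0.94 mask 3918 bbox 256 359 0 52 bright c 309.0 25.0 1449 [0.6257 0.0529 0.093 ] loc [306.3  20.8]
0.75 mask 6120 bbox 278 359 201 293 bright c 316.5 257.0 1312 [ 0.6286 -0.0603  0.093 ] loc [316.7 249.2]
0.66 mask 5088 bbox 279 359 92 173 bright c 312.5 130.5 881 [0.6269 0.0082 0.093 ] loc [320.7 131.9]
```

>>> apply_moves([
  {"dp": [0,-0.5,4],"delta_rot": [0,0,0],"claw": 1},
  {"dp": [0,-1,8],"delta_rot": [0,0,0],"claw": 1},
  {"dp": [0,-1,11],"delta_rot": [0,0,0],"claw": 1},
  {"dp": [0,-1,13],"delta_rot": [0,0,0],"claw": 1},
  {"dp": [0,-1,15],"delta_rot": [0,0,0],"claw": 1},
  {"dp": [0,-1,15],"delta_rot": [0,0,0],"claw": 1},
  {"dp": [0,-1,15],"delta_rot": [0,0,0],"claw": 1},
])

```text
t: 31.05
tool_pos: [0.6284, -0.0584, 0.0507]
orientation: [-180.0, 0.2, -0.0]
contact_force: [-2.4, 0.5, 5.7]
grip_width: 0.044
```

Contact; release and back off to the right, clear of the top camera's view.

>>> apply_moves([
  {"dp": [0,0,0],"delta_rot": [0,0,0],"claw": 0.15},
  {"dp": [0,0,0],"delta_rot": [0,0,0],"claw": 0.1},
  {"dp": [0,0,0],"delta_rot": [0,0,0],"claw": 0.1},
  {"dp": [0,0,0],"delta_rot": [0,0,0],"claw": 0.1},
  {"dp": [1,0,-15],"delta_rot": [0,0,0],"claw": 0.1},
  {"dp": [1,0,-40],"delta_rot": [0,0,0],"claw": 0.1},
  {"dp": [1,0,-75],"delta_rot": [0,0,0],"claw": 0},
  {"dp": [1,10,-110],"delta_rot": [0,0,0],"claw": 0},
  {"dp": [-9,40,-135],"delta_rot": [0,0,0],"claw": 0},
  {"dp": [-24,75,-150],"delta_rot": [0,0,0],"claw": 0},
  {"dp": [-40,110,-160],"delta_rot": [0,0,0],"claw": 0},
  {"dp": [-60,145,-165],"delta_rot": [0,0,0],"claw": 0},
])

```text
t: 32.05
tool_pos: [0.5693, -0.205, 0.2174]
orientation: [179.9, -0.1, 0.0]
contact_force: [0.3, 0.2, 0.7]
grip_width: 0.0856
```

>>> apply_moves([
  {"dp": [-10,35,0],"delta_rot": [0,0,0],"claw": 0},
  {"dp": [-20,70,0],"delta_rot": [0,0,0],"claw": 0},
  {"dp": [-30,105,0],"delta_rot": [0,0,0],"claw": 0},
  {"dp": [-40,140,0],"delta_rot": [0,0,0],"claw": 0},
  {"dp": [-40,140,0],"delta_rot": [0,0,0],"claw": 0},
  {"dp": [-40,140,0],"delta_rot": [0,0,0],"claw": 0},
  {"dp": [-40,140,0],"delta_rot": [0,0,0],"claw": 0},
])

```text
t: 32.63
tool_pos: [0.5285, -0.3431, 0.2144]
orientation: [-179.9, 0.2, -0.1]
contact_force: [0.2, 0.2, 0.6]
grip_width: 0.0854
```

Run:
```python
from h import *
s=robot.sense();print(s['t'],s['tool_pos'],s['contact_force'])
im=save('top','t3.png'); L=robot.outline_of('top','tin_a')
for d in L: print(d['score'],d['location'])
for P in([.6245,.140,.118],[.626,.074,.105],[.6275,.0075,.093],[.629,-.0585,.081]): print(proj('top',P),proj('top',[P[0],P[1],.048]))
a=cv2.resize(im[165:225,195:335,::-1],None,fx=5.5,fy=5.5,interpolation=cv2.INTER_CUBIC)
b=cv2.resize(save('scene','s3.png')[120:220,230:370,::-1],None,fx=2.5,fy=2.5,interpolation=cv2.INTER_CUBIC)
o=np.zeros((600,770,3),np.uint8);o[:a.shape[0],:a.shape[1]]=a;o[340:340+b.shape[0],:b.shape[1]]=b;cv2.imwrite('pics/v4.png',o)
```

```text
32.6333 [ 0.52845606 -0.34311132  0.21442211] [0.23323727 0.24813157 0.62167513]
0.94 [246.1, 189.8]
0.85 [300.7, 191.4]
0.64 [276.7, 194.2]
[218.3 188.2] [223.9 193.9]
[247.1 189.4] [250.3 194. ]
[275.4 190.5] [277.  194.1]
[303.  191.6] [303.5 194.2]
```

View pics/v4.png

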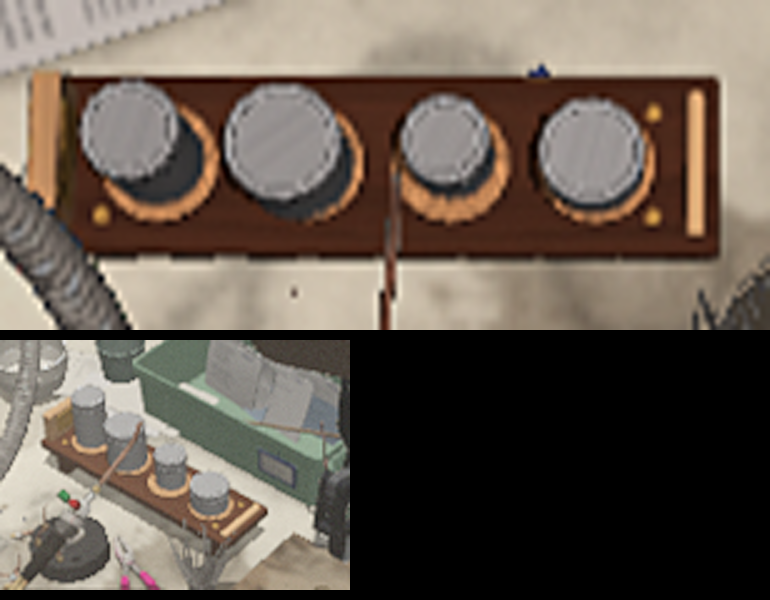

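```bash
python3 -c "
from bench import robot
print(robot.job_done())"
```

```text
the job is handed in; nothing more can be done
None
```

The four tins are on the ledge in height order. Counting from the end stop (pad_0 end): 70, 57, 45 and 33 mm, one upright on each cork pad, all released. I handed the job in at about 33 s of the 109 s allowed; it reported no verdict.

**Method:** I tilted the gripper for the 70 and 45 mm tins to keep clear of the lamp tube and the rod that overhangs the pads. To increase its tilt, I set the 70 mm tin down on pad_3 for a moment and gripped it again.

**Last checks:**
- **Position:** in the final top picture each lid centre was within about 1.3 pixels (roughly 3 mm) of where a tin centred on its pad should appear. The limit is 12 mm.
- **Upright:** the final scene picture shows all four tins standing.
- **Arm:** it was well clear, with forces below 1 N. The highest force I read during the job was 6.5 N.

**Disagreements:**
- **Top-camera network:** it listed only three of the four tins in the last picture, so I read the fourth by eye.
- **Wrist views while moving:** one early wrist view, taken just after the arm moved, was about 10 mm off along the row. I used closer, settled views instead.

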